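# Seat a driver board with its ejector levers

### The arm

A 6-joint arm with a two-finger parallel gripper is mounted at the origin on the work surface. World frame = base frame: x ahead of the robot, y to its left, z up, the work surface at z = 0. Lengths are in m, angles in rad, forces in N, time in s.
With the tool pointing down it reaches from about 0.25 to 0.725 m from the base axis. Payload 4 kg.
Tool frame: the origin (TCP) lies midway between the tips of the shut fingers; the grasp point (between the pads) lies 19 mm behind it; z points along the fingers, y is the direction in which the jaws open and shut (so a half turn about z gives the same grasp; the last joint's range is limited). The gripper opens to 85 mm and grips with 20 to 120 N. Pads are 22 mm wide; open, the fingers measure 114 mm over their backs; the gripper's body (76 mm by 85 mm) begins 54 mm behind the grasp point. The pads swing forward as they close: fully open they stand 13 mm farther back than shut.
Start: joints at [1.106, 0.241, 0.005, 1.335, 0, 1.571], TCP at [0.224, 0.447, 0.231] pointing down, gripper open.
Joint ranges: [-2.72, 2.72], [-1.05, 1.87], [-1.09, 1.28], [-1.99, 2.15], [-1.42, 1.44], [-3.14, 3.14]. Speed limits (rad/s): [2.79, 2.79, 3.14, 3.14, 3.14, 3.14].

### API

Orientations are given as a unit quaternion [x, y, z, w].
In Python, from workcell import bot, vision gives the robot as it stands. The module is installed in compiled form; this text tells all that it offers.
- The arm moves only by the tool send_rows, never from a script. Its argument "targets" is a list that holds one entry, the list of rows, each a list of 5 numbers: the shift along the world's x, y, z in cm, then the turn about the world's z in rad, then the finger opening in cm, from 0 to 8.54. A call has 1 to 12 rows; each row is the pose to reach, as a shift and turn from the pose commanded when the call began; what a row does not reach only later rows make up. A row lasts 1/8 s, in which the tool goes at most 62.5 mm and 10.7 degrees, less where a joint would pass 70% of its speed; a pose out of reach is approached as far as the arm can. A call with a gripper value outside its range is refused whole. The fingers move at their own pace and stop on an object; the grip force is fixed at half the most. Time passes only in rows, so rows that repeat a pose let the fingers close. It gives the time, the measured TCP pose, the force and the opening at its end, in the units of the state.
- bot.get_obs(): the state, without advancing time (a new reading comes with each control period).
- vision.camera(name): name is "side" or "top"; returns the picture (420x560x3 uint8, red, green, blue); there is no depth.
- vision.get_calibration(name): a dict with "vertical_fov" (degrees; the focal length in pixels is half the picture's height over the tangent of half this angle, whatever the lens; pixels are square), "cx", "cy" (the principal point, pixels), "rvec" (rotation vector, rad) and "tvec" (3), from world to camera coordinates, as OpenCV has them. Camera axes: x right, y down, z forward; pixel columns grow to the right and rows downward; lengths in m; the calibration is good to about 2 mm. A picture is of the moment at which its call begins. get_calibration takes no time and is no camera call.
- bot.job_done(): hands the job in, once; it reports no verdict.
Trained networks look in the newest picture that a camera, given by its name, has taken for a name from the list of things; names that differ only in an ending like _2 or _b are one class to them, and where a whole thing is asked for, a point or a joint stands for the part that bears it (a point fixed in the world has none). Each returns a list of dicts, best first, with "score" (0 to 1); they miss things now and then, are a little off and sometimes report something else, mostly with a low value. They report only what shows in the picture. A call takes as long as a camera call. They do not tell look-alikes from the thing itself.
- vision.boxes_of(target, camera): "uv" ([column, row] in pixels, amid what is visible of it).
The state is a dict: "clock": time; "joint_pos": joint angles; "joint_vel": joint speeds; "tau": joint torques, N m; "eef_pos": TCP position; "tool_rot": TCP orientation; "ft_force": force on the tool from outside, world axes, zero at the start; "ft_torque": the same for the moment, N m; "grip_width": finger opening in m.
Only numpy, scipy, OpenCV 4.12 (cv2) and the standard library are available. Lean on these libraries where they do the work, as an engineer would, in place of code of your own. Each camera call takes 0.05 s, during which the arm holds its last target.

### The job

Take the driver board from its wooden stand and slide it upright into the rack's guides until it stands on the connector's contact blocks, then let go of it. Then swing the two ejector levers inward, one after the other, to press the board fully home: press each lever firmly against its stop, by feel, but do not force it, and do not push the board home by hand. Leave the other things on the bench where they are.

Things in the scene. Friction and masses are not known exactly. Their poses are not given: they have to be found in the camera images.
- board: driver board, upright grey plate 8 mm thick (x), foot 156 mm wide (y) and 45 mm high; above it a neck 60 mm wide up to 110 mm, its top 20 mm an aluminium grip bar 12 mm thick. The 48 mm steps beside the neck, 45 mm up, are the shoulders the lever toes press on. Origin: centre of the underside, z up. Same both ways round, 0.2 to 0.35 kg. Starts in the stand's groove
- holder: wooden stand, base 70 x 190 x 12 mm with two rails 18 mm thick, 50 mm high, leaving a groove 11 mm wide along its y. Origin: centre of its underside. The board's foot stands 12 mm above it. Fixed
- rack: fixed metal rack, base 110 x 250 x 8 mm, origin at the centre of its underside, y along the slot. At each end (y = +-66 to +-97 mm) a tower of two cheeks 75 mm high, flared on to 85 mm; their 11 mm gap takes the board's end (1.5 mm play each side); end stops (36 mm high, then flared) at y = +-80 mm. Low black terminal strips, 32 mm high, at x = +-42 mm
- connector: black connector on the rack's base between the towers, in line with the rack. Origin: on its middle axis at bench level, y along the slot. Its top face, the seat for the board's underside, lies 17 to 23 mm above the bench, differently each time and not measured. Two brass contact blocks, 16 mm wide at y = +-63 mm, stand 6 mm above the seat: the board first stands on these
- contact_left (a joint): travel in m of the brass contact block under the board's left (rack +y) end: 0 = up (before seating; 6 mm above the seat), grows downward, 0.006 = fully home, board end on the seat. Stiff: about 20 N to move each block, so the board's own weight leaves it up; it stays where it is pushed
- contact_right (a joint): travel in m of the brass contact block under the board's right (rack -y) end: 0 = up (before seating; 6 mm above the seat), grows downward, 0.006 = fully home, board end on the seat. Stiff: about 20 N to move each block, so the board's own weight leaves it up; it stays where it is pushed
- lever_left (a joint): left ejector lever (rack +y side), rad: 0 = fully open, arm leaning 1.15 outward from upright; grows inward (lean outward = 1.15 minus value), up to 2.2. Starts at 0 to 0.16, stays where left. Its toe meets the board's shoulder at 0.95 to 1.45; it stops firmly when that board end is home, anywhere from 1.35 to 1.9 as the seat's height varies: found by feel. 1.2 or more is swung in
- lever_right (a joint): right ejector lever (rack -y side), rad: 0 = fully open, arm leaning 1.15 outward from upright; grows inward (lean outward = 1.15 minus value), up to 2.2. Starts at 0 to 0.16, stays where left. Its toe meets the board's shoulder at 0.95 to 1.45; it stops firmly when that board end is home, anywhere from 1.35 to 1.9 as the seat's height varies: found by feel. 1.2 or more is swung in
- knob_left (a point): centre of the knob at the end of the left lever's arm: a disc of 18 mm diameter and 14 mm thick, its axis along the rack's x; the arm is 8 mm thick and 10 mm wide. The knob's centre is 60 mm from the pivot and swings in the rack's y-z plane
- knob_right (a point): the same on the right lever. On either lever a push along the knob's arc takes 1 to 2 N in the free swing and 6 to 9 N while the board end goes down; at the stop it climbs: firmly home is about 12 N, from about 16 N on the connector is overloaded. Lead the knob up along its arc: pushed level while it leans far out, it jams on the finger
- pivot_left (a point): pivot axis of the left lever (axis along the rack's x), at rack (0, 89, 69) mm; the toe's round nose is 16 mm from it
- pivot_right (a point): pivot axis of the right lever, at rack (0, -89, 69) mm
- key_a: loose piano key, wood, 150 x 22 x 21 mm, bystander; origin under its centre
- key_b: another loose piano key, bystander
- glue_jar: jar, 64 mm across, 90 mm high, bystander
- screwdriver: screwdriver, bystander
- brush: brush, bystander
- pin_tray: wooden tray 100 x 140 x 30 mm, bystander
- sanding_block: cork block 100 x 60 x 35 mm, bystander
Things that resemble listed ones, but are neither listed nor needed, are in the scene too. There is more than one size of the board; the job needs the middle-sized.

How it is judged:
By the outcome, as a careful person would: the job done as asked, in the order asked, and still so for the second after the job is handed in, with the robot touching nothing.
It also fails if it takes over 72 s, if anything falls off the work surface, if the arm or the gripper's body presses on something with over 40 N, if the wrist force passes 120 N, or if a joint passes its speed limit or range.

## Working session

There is one attempt and no reset: what is moved stays moved. The work goes in short steps, Python scripts to look and compute and a tool call to move; the robot and the scene stay as the last step left them, time stands still between calls to the robot, and variables do not carry over. Pictures are saved under pics/ and viewed, and the job is handed in when it is done.

Besides the shell and the picture viewer there is one more tool, called after ">>>" in YAML: its name, and indented under it one key for each argument. send_rows: Moves the arm, as the interface text tells. Its arguments: {"type":"object","properties":{"targets":{"type":"array"}},"required":["targets"]}

```bash
ls; mkdir -p pics; cat > h.py <<'E'
import numpy as np,cv2
from workcell import bot,vision
def cal(n):
    c=vision.get_calibration(n); f=210/np.tan(np.radians(c['vertical_fov'])/2)
    K=np.array([[f,0,c['cx']],[0,f,c['cy']],[0,0,1.]]); R=cv2.Rodrigues(np.array(c['rvec'],float))[0]; t=np.array(c['tvec'],float).ravel()
    return c,K,R,t
def ray(n,uv):
    c,K,R,t=cal(n)
    d=R.T@np.linalg.inv(K)@np.array([uv[0],uv[1],1.]); o=-R.T@t
    return o,d
def at_z(n,uv,z):
    o,d=ray(n,uv); return o+d*(z-o[2])/d[2]
def proj(n,P):
    c,K,R,t=cal(n); P=np.atleast_2d(np.array(P,float)); q=(R@P.T).T+t; q=(K@q.T).T; return q[:,:2]/q[:,2:]
def tri(uvs):
    A=0;b=0
    for n,uv in uvs:
        o,d=ray(n,uv); d=d/np.linalg.norm(d); M=np.eye(3)-np.outer(d,d); A=A+M; b=b+M@o
    return np.linalg.solve(A,b)
def save(im,fn): cv2.imwrite('pics/'+fn,im[:,:,::-1])
def crop(im,u0,v0,u1,v1,s,fn): save(cv2.resize(im[v0:v1,u0:u1],None,fx=s,fy=s,interpolation=cv2.INTER_CUBIC),fn)
E
python3 - <<'E'
from h import *
print(bot.get_obs())
for n in('side','top'):
    im=vision.camera(n); np.save(n+'0.npy',im); save(im,n+'0.png'); c=cal(n); print(c[0]); print('cam pos',-c[2].T@c[3])
    for k in ('board','rack','holder','knob_left','knob_right','connector'):
        print(n,k,[(np.round(d['uv'],1).tolist(),round(d['score'],2)) for d in vision.boxes_of(k,n)])
E
```

```text
pics
{'clock': 0.0, 'joint_pos': array([1.10604865e+00, 2.41429075e-01, 3.74165284e-03, 1.33518135e+00,
       2.03131150e-06, 1.57081009e+00]), 'joint_vel': array([-0.00183464, -0.00095684, -0.0012801 , -0.00094489, -0.00049391,
        0.00076719]), 'tau': array([-8.82952245e-04, -3.72321904e+01,  2.52405024e+01,  1.70223776e-02,
        7.91545517e-05,  2.39877537e-06]), 'eef_pos': array([0.22382175, 0.44641648, 0.23041155]), 'tool_rot': array([ 2.30294776e-01,  9.73120364e-01, -1.00813881e-03, -2.39611159e-04]), 'ft_force': array([-0.09145875, -0.10366603,  0.18090174]), 'ft_torque': array([-0.01670982, -0.05722086,  0.00793894]), 'grip_width': 0.08528375198835866}
{'vertical_fov': 47.86764624633525, 'cx': 272.687204097571, 'cy': 214.7911880553462, 'rvec': array([ 2.10551121, -0.61460402,  0.2917082 ]), 'tvec': array([-0.4341747 ,  0.25114456,  1.13986772])}
cam pos [-0.0340416  -0.91195631  0.84738216]
side board [([161.8, 211.7], 0.82), ([318.7, 248.1], 0.65), ([361.2, 286.5], 0.57)]
side rack [([248.7, 217.4], 0.58), ([262.7, 211.1], 0.49)]
side holder [([318.1, 271.0], 0.78), ([318.6, 248.5], 0.65)]
side knob_left [([234.5, 175.4], 0.63)]
side knob_right [([400.7, 326.4], 0.49), ([247.1, 218.9], 0.35)]
side connector []
{'vertical_fov': 45.29123421173722, 'cx': 276.4325246125302, 'cy': 208.27121852837456, 'rvec': array([ 2.17493329, -2.13295135,  0.16075924]), 'tvec': array([-0.00653625,  0.54605145,  1.24067355])}
cam pos [0.36887288 0.01522965 1.30429545]
top board [([337.0, 206.2], 0.8), ([391.5, 187.6], 0.75), ([177.0, 311.3], 0.6)]
top rack [([218.6, 223.6], 0.94)]
top holder [([262.8, 220.3], 0.64)]
top knob_left [([163.2, 201.0], 0.61)]
top knob_right [([108.1, 192.6], 0.61), ([258.3, 218.6], 0.59)]
top connector [([211.2, 217.1], 0.91)]
```

View pics/side0.png

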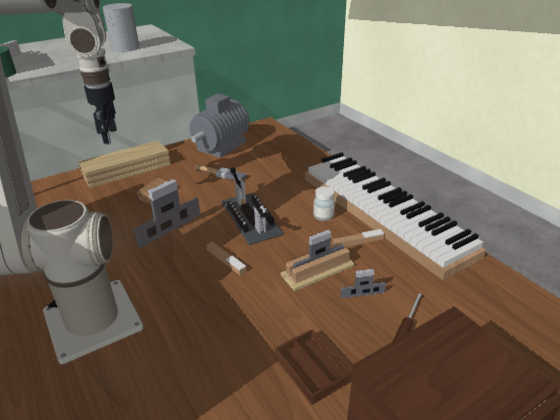

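View pics/top0.png

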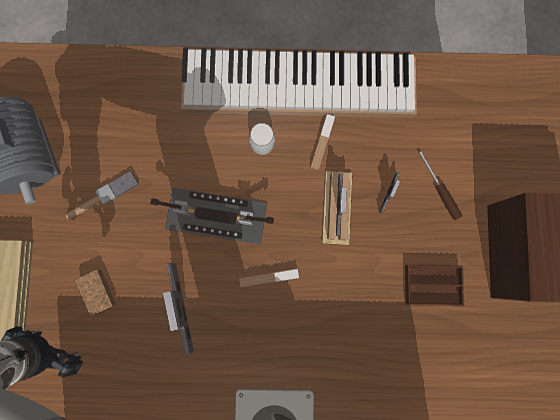

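```bash
python3 - <<'E'
from h import *
s=np.load('side0.npy');t=np.load('top0.npy')
crop(s,110,140,430,370,2.5,'sidec.png'); crop(t,80,130,420,350,2.35,'topc.png')
E
```

```text
(no output)
```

View pics/sidec.png

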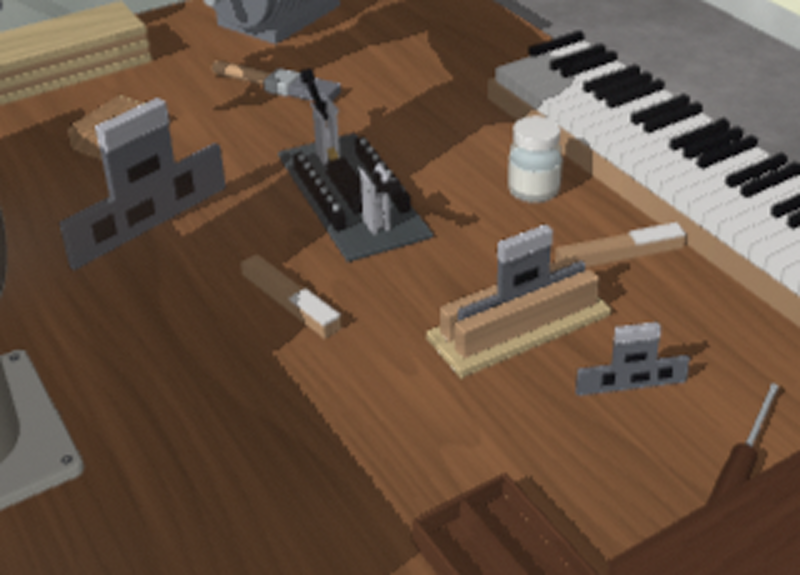

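View pics/topc.png

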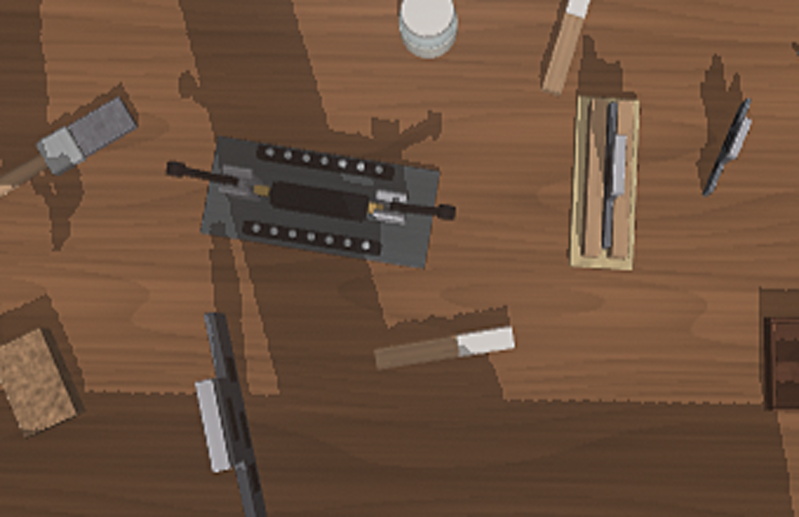

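```bash
python3 - <<'E'
from h import *
s=np.load('side0.npy');t=np.load('top0.npy')
def g(im,u0,v0,w,h,s,fn):
    c=cv2.resize(im[v0:v0+h,u0:u0+w],None,fx=s,fy=s,interpolation=cv2.INTER_NEAREST).copy()
    for u in range(u0,u0+w,10): cv2.putText(c,str(u),((u-u0)*s,8),0,.3,(255,255,0),1); c[::4,(u-u0)*s]=(255,255,0)
    for v in range(v0,v0+h,10): cv2.putText(c,str(v),(0,(v-v0)*s+10),0,.3,(0,255,0),1); c[(v-v0)*s,::4]=(255,255,0)
    save(c,fn)
g(t,145,175,130,80,6,'track.png'); g(t,310,160,100,95,6,'tbrd.png'); g(s,210,155,90,90,6,'srack.png'); g(s,275,220,115,85,6,'sbrd.png')
E
```

```text
(no output)
```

View pics/track.png

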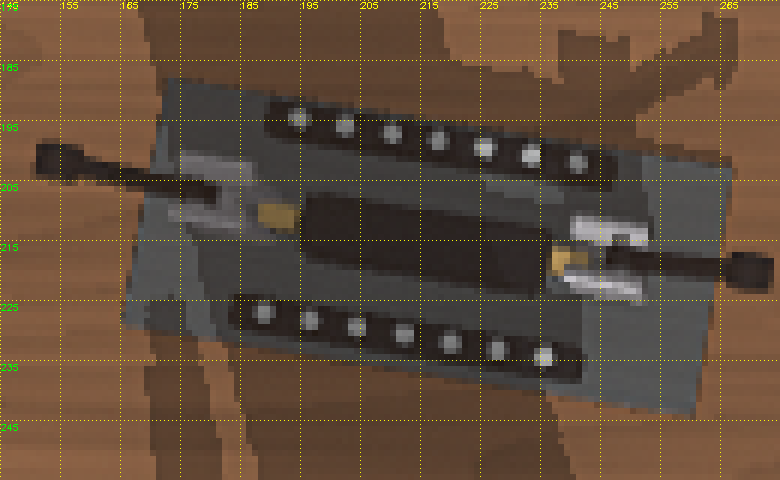

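View pics/tbrd.png

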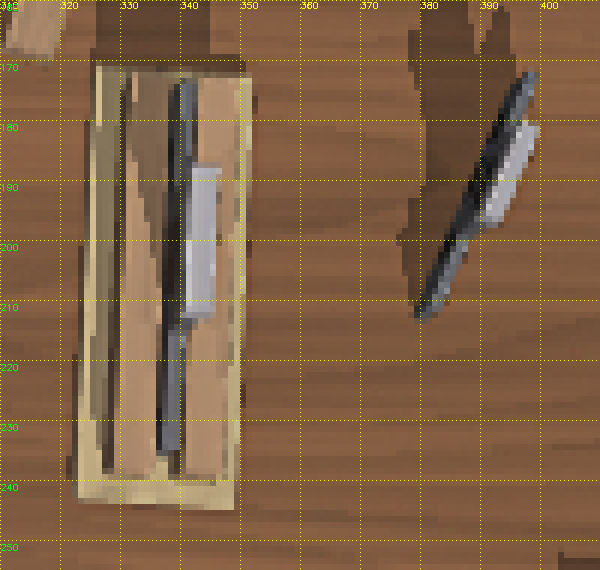

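View pics/srack.png

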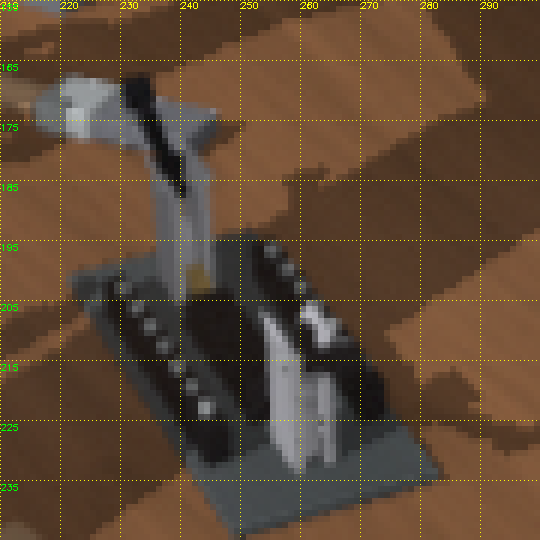

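View pics/sbrd.png

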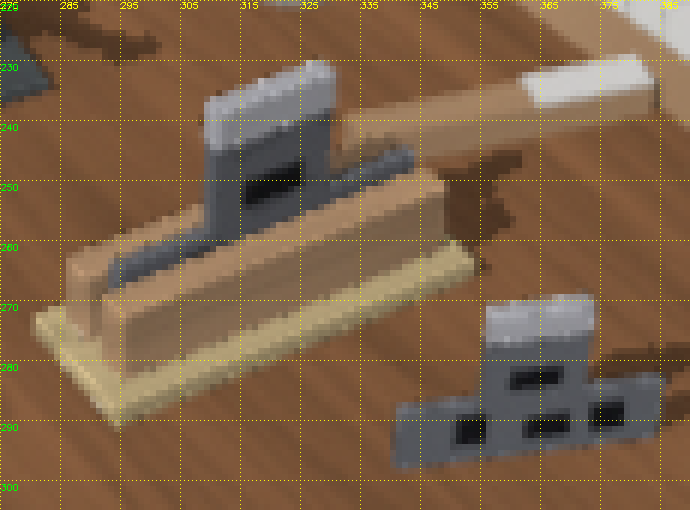

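```bash
cat >> h.py <<'E'
from scipy.optimize import least_squares
def fit(obs,p0):
    # obs: list (cam,uv,local xyz)
    def r(p,cam=None):
        c,s=np.cos(p[2]),np.sin(p[2]); o=[]
        for n,uv,L in obs:
            if cam and n!=cam: continue
            P=[p[0]+c*L[0]-s*L[1],p[1]+s*L[0]+c*L[1],L[2]]; o+=list(proj(n,P)[0]-np.array(uv))
        return np.array(o)
    out={}
    for cam in (None,'top','side'):
        if cam and sum(o[0]==cam for o in obs)<2: continue
        q=least_squares(r,p0,args=(cam,),x_scale=[.01,.01,.01]); out[cam]=q.x; print(cam,np.round(q.x,4),'rms px',round(np.sqrt(np.mean(q.fun**2)),2),np.round(q.fun,1))
    return out
E
python3 - <<'E'
from h import *
def T(c,u0,v0): return (c[0]/6+u0-.5,c[1]/6+v0-.5)
# rack: local x->world x approx (top image up), y->left
tr=lambda c:T(c,145,175); sr=lambda c:T(c,210,155)
o=[('top',tr((168,78)),(.055,.125,.008)),('top',tr((731,166)),(.055,-.125,.008)),('top',tr((695,414)),(-.055,-.125,.008)),('top',tr((124,326)),(-.055,.125,.008)),
('side',sr((70,272)),(-.055,.125,.008)),('side',sr((236,532)),(-.055,-.125,.008)),('side',sr((444,475)),(.055,-.125,.008))]
print('rack');fit(o,[.35,.1,-.1])
tb=lambda c:T(c,310,160); sb=lambda c:T(c,275,220)
# holder: y along, base z .012
o=[('top',tb((97,66)),(.035,.095,.012)),('top',tb((252,78)),(.035,-.095,.012))]
# holder yaw: local y -> world x => use yaw -90deg: local x->-y world, local y->+x
o=[('top',tb((97,66)),(-.035,.095,.012)),('top',tb((252,77)),(.035,.095,.012)),('top',tb((234,508)),(.035,-.095,.012)),('top',tb((77,498)),(-.035,-.095,.012)),
('side',sb((34,322)),(-.035,-.095,.012)),('side',sb((114,424)),(.035,-.095,.012)),('side',sb((475,258)),(.035,.095,.012))]
print('holder');fit(o,[.35,-.1,-1.6])
# board grip bar top face corners z=.122
o=[('top',tb((192,163)),(-.006,.03,.122)),('top',tb((219,167)),(.006,.03,.122)),('top',tb((213,318)),(.006,-.03,.122)),('top',tb((182,318)),(-.006,-.03,.122)),
('side',sb((205,100)),(-.006,-.03,.122)),('side',sb((320,60)),(-.006,.03,.122)),('side',sb((336,70)),(.006,.03,.122)),('side',sb((222,110)),(.006,-.03,.122))]
print('board bar');fit(o,[.35,-.1,-1.6])
E
```

```text
rack
None [ 0.5286  0.1591 -0.1365] rms px 0.54 [ 0.2 -0.2  1.  -0.1  0.3  0.3 -0.2 -0.1 -0.7 -0.1 -0.1 -0.7 -0.1 -1.2]
top [ 0.5285  0.1599 -0.1331] rms px 0.33 [-0.2 -0.1  0.7 -0.2  0.1  0.2 -0.5  0.1]
side [ 0.5282  0.1552 -0.1495] rms px 0.19 [ 0.1  0.3 -0.2  0.   0.1 -0.3]
holder
None [ 0.5551 -0.1547 -1.6041] rms px 0.89 [-0.2  0.4  0.6  0.   1.3  0.5  0.3  0.8 -0.4 -1.2  0.4 -2.4  0.2 -0.4]
top [ 0.5562 -0.1534 -1.613 ] rms px 0.35 [-0.4 -0.1  0.4 -0.3  0.5  0.2 -0.5  0.2]
side [ 0.5518 -0.1584 -1.5896] rms px 0.53 [-0.6  0.4  0.6 -0.8 -0.   0.5]
board bar
None [ 0.5584 -0.154  -1.618 ] rms px 0.42 [-0.1  0.4  0.4  0.   0.2 -0.3  0.3 -0.6 -0.5 -0.3  0.1 -0.9  0.1 -0.2
 -0.7  0.6]
top [ 0.5581 -0.1535 -1.6215] rms px 0.29 [-0.3  0.5  0.2  0.2 -0.  -0.2  0.1 -0.5]
side [ 0.5585 -0.1549 -1.6104] rms px 0.44 [-0.2 -0.1  0.3 -0.8  0.3 -0.  -0.4  0.8]
```

Candidates for the board: the large one lying free at side (162,212) / top (172,310), the one in the stand at side (318,248) / top (340,205), and the small one at side (364,284) / top (391,188). I choose the one in the stand. Its 60 mm bar fits the model to 0.4 px and the size is the middle one. I'll move above it and check.

>>> send_rows:
  targets:
    - [[6,-10,0,0.1,5],[11,-20,0,0.2,5],[16,-30,0,0.3,5],[20,-36,0,0.4,5],[23,-41,0,0.42,5],[26,-46,0,0.42,5],[29,-51,0,0.42,5],[31,-56,0,0.42,5],[33.4,-60,0,0.42,5],[33.4,-60,0,0.42,5],[33.4,-60,-2,0.42,5],[33.4,-60,-4,0.42,5]]

```text
clock: 2.2
eef_pos: [0.5598, -0.1572, 0.19]
tool_rot: [0.025, 1.0, -0.0, 0.001]
ft_force: [-1.0, 1.2, -0.4]
grip_width: 0.05
```

```bash
cat >> h.py <<'E'
def st():
    o=bot.get_obs(); q=o['tool_rot']; from scipy.spatial.transform import Rotation as Ro
    M=Ro.from_quat(q).as_matrix(); print('t',round(o['clock'],2),'tcp',np.round(o['eef_pos'],4),'yaw_y',round(float(np.arctan2(M[1,1],M[0,1])),4),'z',np.round(M[:,2],3),'q',np.round(o['joint_pos'],2),'F',np.round(o['ft_force'],2),'T',np.round(o['ft_torque'],2),'w',round(o['grip_width'],4)); return o
E
python3 - <<'E'
from h import *
st()
for n,b in(('top',(300,130,420,260)),('side',(270,130,390,300))):
    im=vision.camera(n); np.save(n+'1.npy',im); crop(im,*b,4 if n=='top' else 3.5,n+'1.png')
E
```

```text
t 2.2 tcp [ 0.5598 -0.1572  0.19  ] yaw_y 1.5208 z [ 0.001 -0.001 -1.   ] q [-0.27  0.42  0.15  1.3  -0.   -0.22] F [-1.02  1.18 -0.42] T [ 0.05 -0.01 -0.01] w 0.05
```

View pics/top1.png

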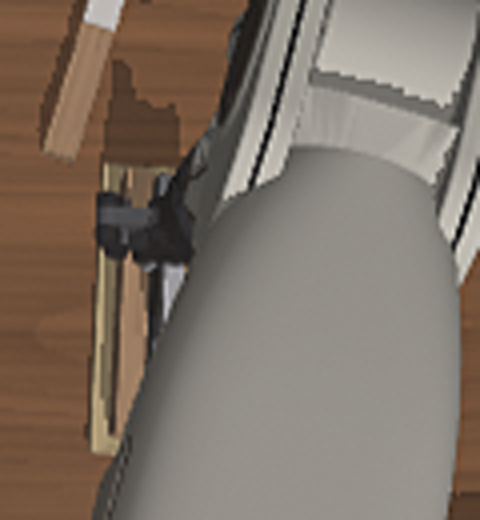

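View pics/side1.png

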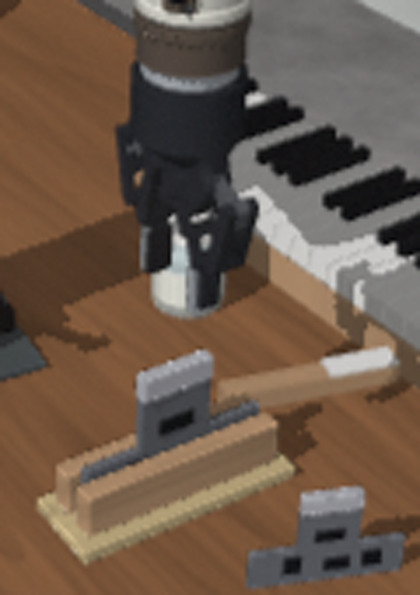

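The close crop shows the middle board standing in the stand's groove with its bar clear. The gripper is above it and the finger plane crosses the bar. Next I let it settle and read the pose.

>>> send_rows:
  targets:
    - [[0,0,-2,0,5],[0,0,-3,0,5],[0,0,-3,0,5],[0,0,-3,0,5]]

```text
clock: 2.8
eef_pos: [0.5586, -0.1528, 0.1624]
tool_rot: [0.022, 1.0, -0.0, 0.001]
ft_force: [0.5, 0.9, 0.0]
grip_width: 0.05
```

```bash
python3 - <<'E'
from h import *
o=st()
im=vision.camera('side'); np.save('side2.npy',im); crop(im,270,130,390,300,3.5,'side2.png')
print(proj('side',[o['eef_pos'],[.5578,-.1538,.122]]))
E
```

```text
t 2.8 tcp [ 0.5586 -0.1528  0.1624] yaw_y 1.5267 z [ 0.002 -0.    -1.   ] q [-0.27  0.43  0.1   1.23 -0.   -0.22] F [0.49 0.86 0.03] T [-0.04  0.05 -0.04] w 0.05
[[319.81692638 220.18049027]
 [319.24378795 233.48435003]]
```

View pics/side2.png

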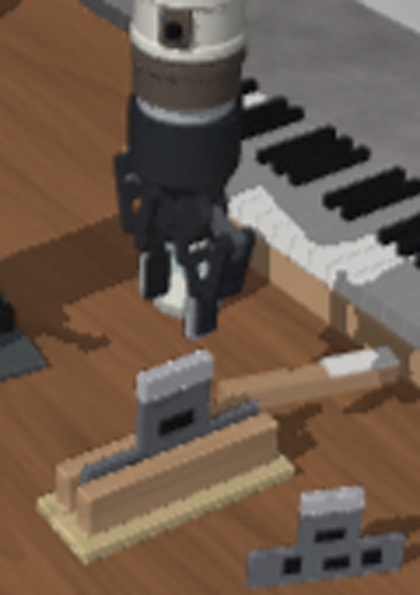

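>>> send_rows:
  targets:
    - [[0,-0.1,-3,0,5],[0,-0.1,-5,0,5],[0,-0.1,-6.9,0,5],[0,-0.1,-6.9,0,5],[0,-0.1,-6.9,0,5]]

```text
clock: 3.48
eef_pos: [0.5589, -0.1542, 0.0935]
tool_rot: [0.022, 1.0, -0.0, 0.001]
ft_force: [-0.1, -0.3, 0.5]
grip_width: 0.0499
```

>>> send_rows:
  targets:
    - [[0,0,0,0,2],[0,0,0,0,0],[0,0,0,0,0],[0,0,0,0,0],[0,0,0,0,0],[0,0,0,0,0]]

```text
clock: 4.22
eef_pos: [0.5588, -0.1542, 0.0933]
tool_rot: [0.022, 1.0, -0.0, 0.001]
ft_force: [-0.1, -0.1, 5.7]
grip_width: 0.0111
```

```bash
python3 - <<'E'
from h import *
o=st()
im=vision.camera('side'); np.save('side3.npy',im); crop(im,270,130,390,300,3.5,'side3.png')
E
```

```text
t 4.22 tcp [ 0.5588 -0.1542  0.0933] yaw_y 1.526 z [ 0.002 -0.    -1.   ] q [-0.27  0.49 -0.01  1.07  0.   -0.22] F [-0.14 -0.13  5.69] T [ 0.09  0.05 -0.03] w 0.0111
```

View pics/side3.png

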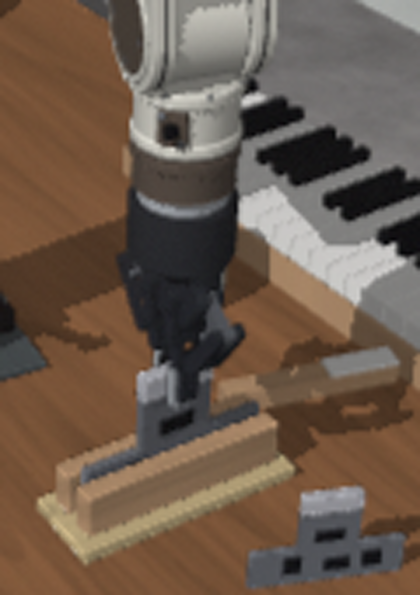

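>>> send_rows:
  targets:
    - [[0,0,1,0,0],[0,0,3,0,0],[0,0,6,0,0],[0,0,9,0,0],[0,0,12.5,0,0],[0,0,12.5,0,0]]

```text
clock: 5.03
eef_pos: [0.5596, -0.1545, 0.22]
tool_rot: [0.022, 1.0, -0.001, 0.003]
ft_force: [0.3, 0.2, -2.8]
grip_width: 0.011
```

>>> send_rows:
  targets:
    - [[0,5,0,0.18,0],[0,10,0,0.36,0],[-1,14,0,0.54,0],[-1,18,0,0.72,0],[-2,22,0,0.9,0],[-2,26,0,1.08,0],[-3,29,0,1.26,0],[-3,31.2,0,1.4,0],[-3,31.3,0,1.48,0],[-3,31.3,0,1.48,0],[-3,31.3,0,1.48,0],[-3,31.3,0,1.48,0]]

```text
clock: 6.52
eef_pos: [0.528, 0.1585, 0.2169]
tool_rot: [-0.657, 0.754, 0.0, -0.0]
ft_force: [0.5, -0.5, -3.2]
grip_width: 0.0112
```

```bash
cat >> h.py <<'E'
def g(im,u0,v0,w,h,s,fn):
    c=cv2.resize(im[v0:v0+h,u0:u0+w],None,fx=s,fy=s,interpolation=cv2.INTER_NEAREST).copy()
    for u in range(u0,u0+w,10): cv2.putText(c,str(u),((u-u0)*s,8),0,.3,(255,255,0),1); c[::4,(u-u0)*s]=(255,255,0)
    for v in range(v0,v0+h,10): cv2.putText(c,str(v),(0,(v-v0)*s+10),0,.3,(0,255,0),1); c[(v-v0)*s,::4]=(255,255,0)
    save(c,fn)
E
python3 - <<'E'
from h import *
o=st()
im=vision.camera('side'); np.save('side4.npy',im); g(im,195,110,110,140,5 if 0 else 4,'side4.png')
im=vision.camera('top'); np.save('top4.npy',im); g(im,135,150,150,110,5,'top4.png')
E
```

```text
t 6.53 tcp [0.528  0.1585 0.2169] yaw_y 3.0046 z [-0.001 -0.    -1.   ] q [ 0.29  0.35  0.12  1.34 -0.   -1.14] F [ 0.47 -0.48 -3.19] T [-0.04 -0.02 -0.  ] w 0.0112
```

View pics/side4.png

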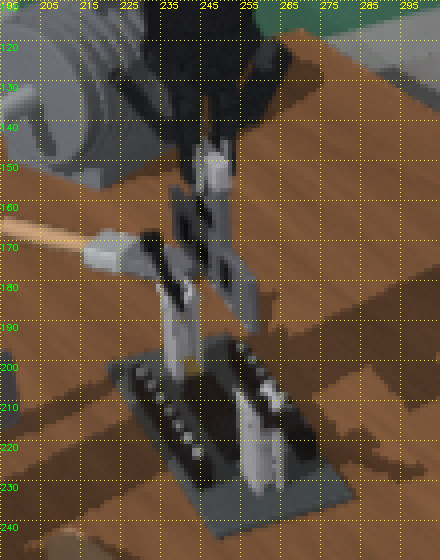

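View pics/top4.png

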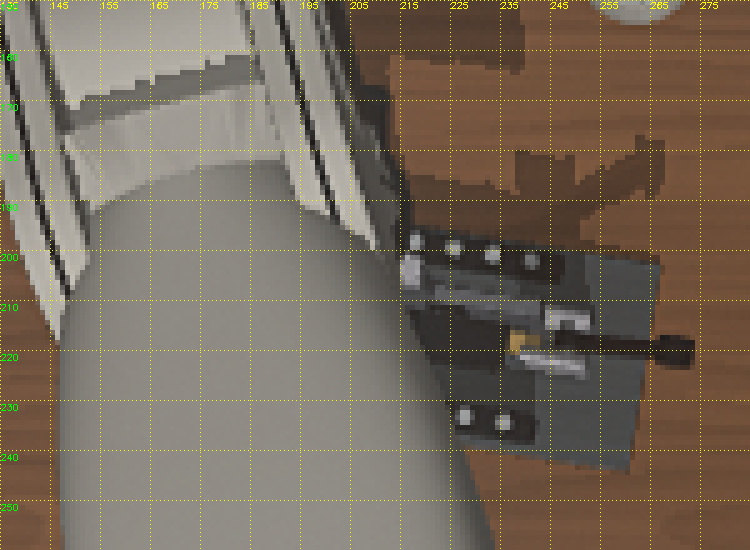

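```bash
cat >> h.py <<'E'
def W(p,L,z0=0):
    L=np.atleast_2d(np.array(L,float)); c,s=np.cos(p[2]),np.sin(p[2])
    return np.c_[p[0]+c*L[:,0]-s*L[:,1],p[1]+s*L[:,0]+c*L[:,1],L[:,2]+z0]
def board_lines(p,z0):
    out=[]
    prof=[(-.078,0),(.078,0),(.078,.045),(.03,.045),(.03,.11),(-.03,.11),(-.03,.045),(-.078,.045),(-.078,0)]
    for x in(-.004,.004): out.append(W(p,[(x,a,b) for a,b in prof],z0))
    for x in(-.006,.006): out.append(W(p,[(x,a,b) for a,b in [(-.03,.09),(.03,.09),(.03,.11),(-.03,.11),(-.03,.09)]],z0))
    return out
def rack_lines(p):
    out=[W(p,[(a*.055,b*.125,.008) for a,b in [(1,1),(1,-1),(-1,-1),(-1,1),(1,1)]])]
    for s in(1,-1):
        for x in(.0055,-.0055):
            out.append(W(p,[(x,s*.066,.008),(x,s*.066,.075),(x,s*.097,.075),(x,s*.097,.008)]))
    return out
def overlay(im,cam,u0,v0,w,h,s,sets,fn):
    c=cv2.resize(im[v0:v0+h,u0:u0+w],None,fx=s,fy=s,interpolation=cv2.INTER_NEAREST).copy()
    for lines,col in sets:
        for L in lines:
            q=proj(cam,L); q=((q+.5-[u0,v0])*s).round().astype(int); cv2.polylines(c,[q.reshape(-1,1,2)],False,col,1)
    save(c,fn)
E
python3 - <<'E'
from h import *
s=np.load('side4.npy');t=np.load('top4.npy')
b=board_lines([.528,.1585,3.0046-np.pi],.2169-.081); r=rack_lines([.5285,.1597,-.1345])
overlay(s,'side',195,135,100,115,5,[(b,(255,0,0)),(r,(0,255,0))],'ov_s4.png')
overlay(t,'top',205,185,75,65,9,[(b,(255,0,0)),(r,(0,255,0))],'ov_t4.png')
E
```

```text
(no output)
```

View pics/ov_s4.png

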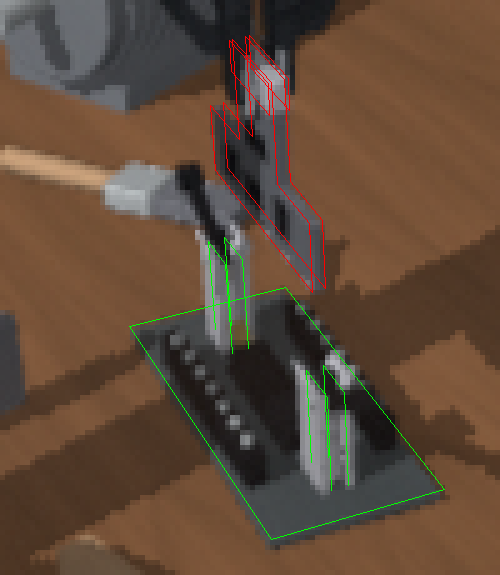

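View pics/ov_t4.png

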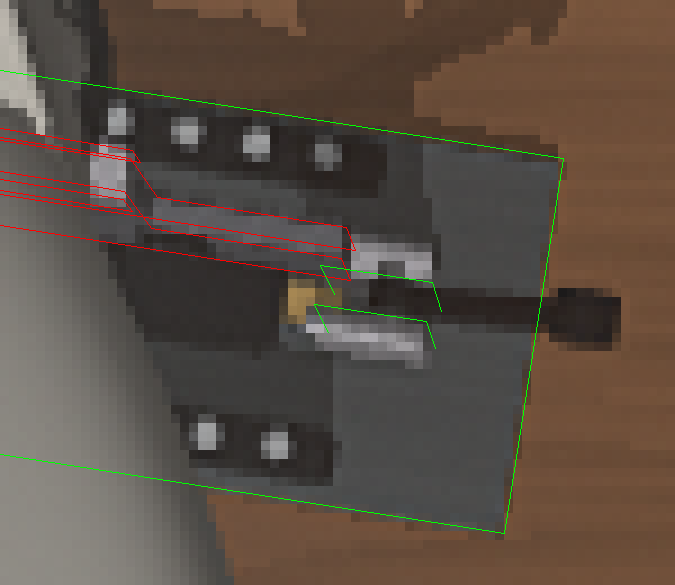

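```bash
python3 - <<'E'
from h import *
T=lambda c,u0,v0,s:np.array([c[0]/s+u0-.5,c[1]/s+v0-.5])
kL=T((60,162),145,175,6); kR=T((749,272),145,175,6); kR4=T((586,319),205,185,9); print(kL,kR,kR4)
kLs=T((137,93),210,155,6); kLs4=T((189,178),195,135,5); print(kLs,kLs4)
for p in([.5285,.1597,-.1345],[.5285,.1597,-.138],[.5275,.1597,-.1345]):
  for v in (0,.08,.16):
    l=1.15-v
    P=W(p,[(0,.089+.06*np.sin(l),.069+.06*np.cos(l)),(0,-.089-.06*np.sin(l),.069+.06*np.cos(l))])
    print(p,v,'top',proj('top',P).round(1).tolist(),'side L',proj('side',P).round(1).tolist())
# fit rack with knobs included, lean free
E
```

```text
[154.5 201.5] [269.33333333 219.83333333] [269.61111111 219.94444444]
[232.33333333 170.        ] [232.3 170.1]
[0.5285, 0.1597, -0.1345] 0 top [[153.9, 201.9], [271.0, 220.1]] side L [[232.3, 170.6], [268.0, 216.5]]
[0.5285, 0.1597, -0.1345] 0.08 top [[154.4, 201.8], [270.1, 219.7]] side L [[232.4, 169.8], [267.6, 214.9]]
[0.5285, 0.1597, -0.1345] 0.16 top [[155.0, 201.7], [269.1, 219.4]] side L [[232.6, 169.0], [267.2, 213.2]]
[0.5285, 0.1597, -0.138] 0 top [[153.9, 201.7], [271.0, 220.3]] side L [[232.4, 170.6], [267.8, 216.6]]
[0.5285, 0.1597, -0.138] 0.08 top [[154.4, 201.6], [270.1, 219.9]] side L [[232.5, 169.7], [267.5, 214.9]]
[0.5285, 0.1597, -0.138] 0.16 top [[155.0, 201.5], [269.1, 219.6]] side L [[232.7, 169.0], [267.1, 213.2]]
[0.5275, 0.1597, -0.1345] 0 top [[153.9, 202.3], [271.0, 220.5]] side L [[232.0, 170.7], [267.7, 216.6]]
[0.5275, 0.1597, -0.1345] 0.08 top [[154.3, 202.2], [270.1, 220.1]] side L [[232.1, 169.9], [267.3, 215.0]]
[0.5275, 0.1597, -0.1345] 0.16 top [[155.0, 202.1], [269.1, 219.8]] side L [[232.3, 169.1], [266.9, 213.3]]
```

```bash
python3 - <<'E'
from h import *
s=np.load('side4.npy');t=np.load('top4.npy')
crop(s,230,138,266,198,9,'z_s4.png'); crop(t,205,190,255,230,14,'z_t4.png')
E
```

```text
(no output)
```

View pics/z_s4.png

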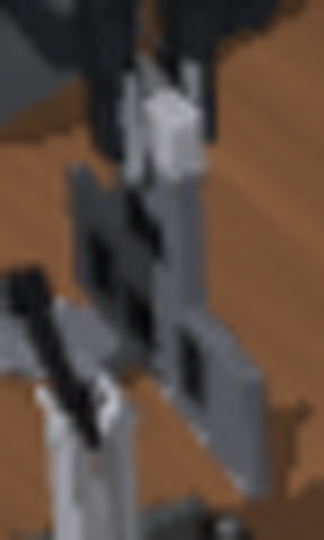

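View pics/z_t4.png

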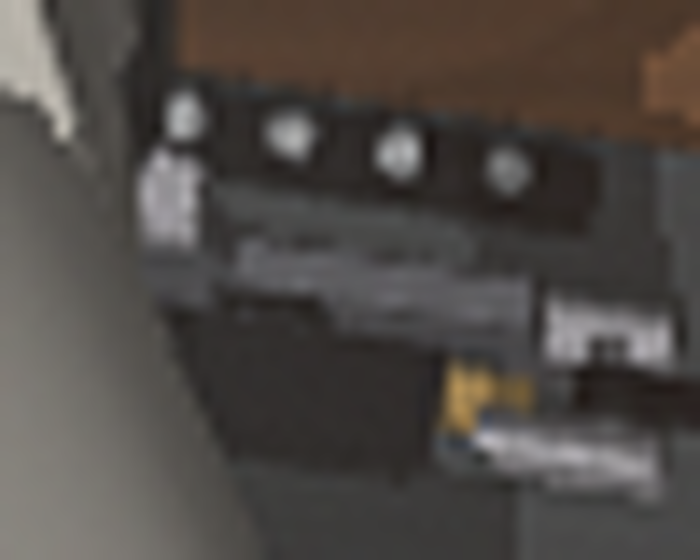

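```bash
python3 - <<'E'
from h import *
S=lambda a,b:(a/9+230-.5,b/9+138-.5); T=lambda a,b:(a/14+205-.5,b/14+190-.5)
obs=[('side',S(247,497),(-.004,-.078,0)),('side',S(266,488),(.004,-.078,0)),('side',S(265,372),(.004,-.078,.045)),('side',S(70,165),(-.004,.078,.045)),('side',S(195,98),(.006,-.03,.11)),('side',S(203,175),(.006,-.03,.09)),
('top',T(532,280),(.004,-.078,.045)),('top',T(527,318),(-.004,-.078,.045)),('top',T(205,155),(.006,-.03,.11)),('top',T(195,245),(-.006,-.03,.11))]
def r(p,cam=None):
    return np.concatenate([proj(n,W(p,[L],p[3]))[0]-uv for n,uv,L in obs if cam in(None,n)])
for cam in(None,'side','top'):
    def rr(p): return np.r_[r(p,cam),(p[3]-.1359)/.0015,(p[2]+.137)/.01]
    q=least_squares(rr,[.528,.1585,-.137,.136],x_scale=.01); print(cam,q.x.round(4),q.fun.round(1))
E
```

```text
None [ 0.5284  0.1589 -0.1376  0.1362] [-0.  -0.   0.5  0.3 -0.  -0.6 -0.7 -0.5  0.9  1.6  0.3 -0.5  0.2  0.
  0.   0.8 -0.2  0.4 -0.5 -0.5  0.2 -0.1]
side [ 0.5283  0.1598 -0.1389  0.1359] [-0.2 -0.1  0.3  0.2 -0.2 -0.6 -0.8 -0.6  0.7  1.6  0.1 -0.6  0.  -0.2]
top [ 0.5287  0.1587 -0.136   0.1359] [ 0.4 -0.1  0.1  0.6 -0.1  0.2 -0.4 -0.7 -0.   0.1]
```

>>> send_rows:
  targets:
    - [[0,0.05,-2,0,0],[0,0.05,-4,0,0],[0,0.05,-5,0,0],[0,0.05,-5.5,0,0],[0,0.05,-6,0,0],[0,0.05,-6.5,0,0],[0,0.05,-6.5,0,0]]

```text
clock: 7.5
eef_pos: [0.528, 0.1594, 0.1521]
tool_rot: [-0.658, 0.753, 0.0, -0.0]
ft_force: [-0.4, -0.4, -2.3]
grip_width: 0.0109
```

```bash
python3 - <<'E'
from h import *
o=st()
im=vision.camera('side'); np.save('side5.npy',im); t=vision.camera('top'); np.save('top5.npy',t)
p=o['eef_pos']
b=board_lines([p[0]+.0004,p[1]+.0005,-.137],p[2]-.081); r=rack_lines([.5285,.1597,-.137])
crop(im,215,150,295,250,6,'s5.png'); crop(t,200,185,275,250,9,'t5.png')
E
```

```text
t 7.5 tcp [0.528  0.1594 0.1521] yaw_y 3.0059 z [-0. -0. -1.] q [ 0.29  0.39 -0.    1.18 -0.   -1.14] F [-0.36 -0.41 -2.3 ] T [-0.   -0.01 -0.03] w 0.0109
```

View pics/s5.png

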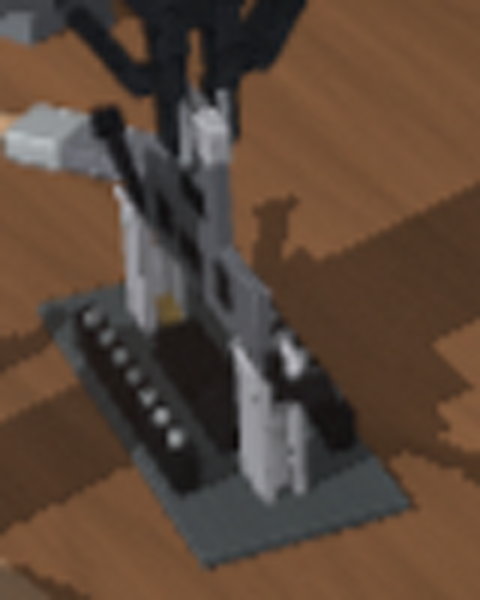

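View pics/t5.png

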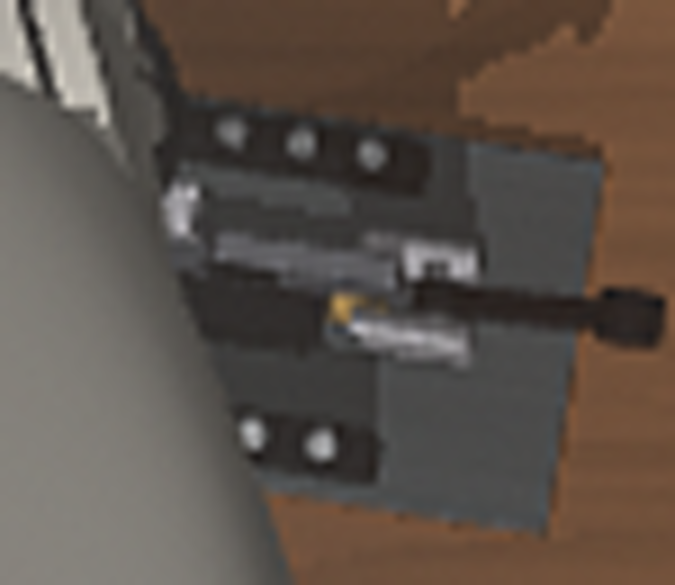

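The board's foot has entered both flared tower gaps with under 0.5 N lateral force. I'll continue down.

>>> send_rows:
  targets:
    - [[0,0,-0.7,0,0],[0,0,-1.4,0,0],[0,0,-2,0,0],[0,0,-2.5,0,0],[0,0,-3,0,0],[0,0,-3,0,0]]

```text
clock: 8.35
eef_pos: [0.5278, 0.1594, 0.1218]
tool_rot: [-0.658, 0.753, 0.0, -0.0]
ft_force: [1.1, -0.2, -2.3]
grip_width: 0.0112
```

>>> send_rows:
  targets:
    - [[0,0,-0.3,0,0],[0,0,-0.6,0,0],[0,0,-0.8,0,0],[0,0,-0.8,0,0]]

```text
clock: 8.85
eef_pos: [0.528, 0.1594, 0.1141]
tool_rot: [-0.658, 0.753, 0.0, -0.0]
ft_force: [0.4, 0.0, -2.8]
grip_width: 0.0109
```

```bash
python3 - <<'E'
from h import *
o=st()
E
```

```text
t 8.85 tcp [0.528  0.1594 0.1141] yaw_y 3.006 z [-0. -0. -1.] q [ 0.29  0.42 -0.06  1.09  0.   -1.14] F [ 0.36  0.   -2.75] T [-0.01 -0.02 -0.  ] w 0.0109
```

>>> send_rows:
  targets:
    - [[0,0,-0.2,0,0],[0,0,-0.35,0,0],[0,0,-0.35,0,0]]

```text
clock: 9.22
eef_pos: [0.528, 0.1594, 0.1106]
tool_rot: [-0.658, 0.753, 0.0, -0.0]
ft_force: [0.4, -0.2, -2.8]
grip_width: 0.011
```

>>> send_rows:
  targets:
    - [[0,0,-0.1,0,0],[0,0,-0.1,0,0]]

```text
clock: 9.48
eef_pos: [0.5283, 0.1594, 0.1101]
tool_rot: [-0.658, 0.753, -0.0, 0.0]
ft_force: [-0.1, -1.2, -0.6]
grip_width: 0.0107
```

>>> send_rows:
  targets:
    - [[0,0,-0.1,0,0],[0,0,-0.1,0,0]]

```text
clock: 9.72
eef_pos: [0.5285, 0.1594, 0.1101]
tool_rot: [-0.658, 0.753, -0.0, 0.001]
ft_force: [-2.1, -2.2, 4.6]
grip_width: 0.0106
```

>>> send_rows:
  targets:
    - [[0,0,0.1,0,0],[0,0,0.1,0,0]]

```text
clock: 9.98
eef_pos: [0.5283, 0.1594, 0.11]
tool_rot: [-0.658, 0.753, -0.0, 0.0]
ft_force: [-0.7, -1.8, 2.3]
grip_width: 0.011
```

```bash
python3 - <<'E'
from h import *
o=st()
im=vision.camera('side'); np.save('side6.npy',im); t=vision.camera('top'); np.save('top6.npy',t)
p=o['eef_pos']
b=board_lines([p[0]+.0004,p[1]+.0005,-.137],p[2]-.0813); r=rack_lines([.5285,.1597,-.137])
crop(im,215,150,295,250,6,'s6.png'); crop(t,200,185,275,250,9,'t6.png')
overlay(im,'side',215,150,80,100,6,[(b,(255,0,0)),(r,(0,255,0))],'ov_s6.png')
E
```

```text
t 9.97 tcp [0.5283 0.1594 0.11  ] yaw_y 3.0059 z [ 0.001 -0.    -1.   ] q [ 0.29  0.42 -0.06  1.08 -0.   -1.14] F [-0.74 -1.83  2.34] T [-0.26  0.18 -0.01] w 0.011
```

View pics/s6.png

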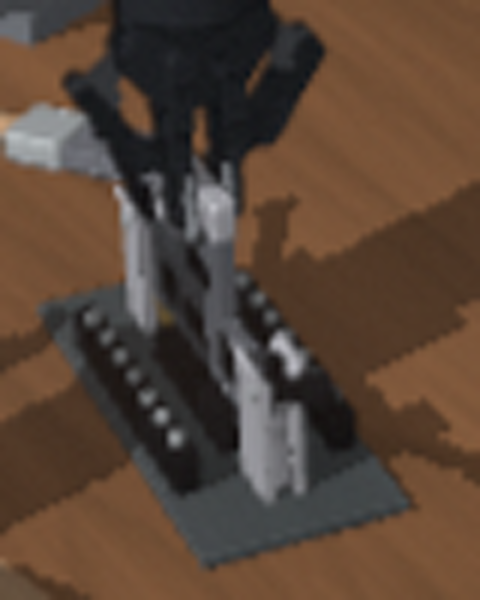

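View pics/ov_s6.png

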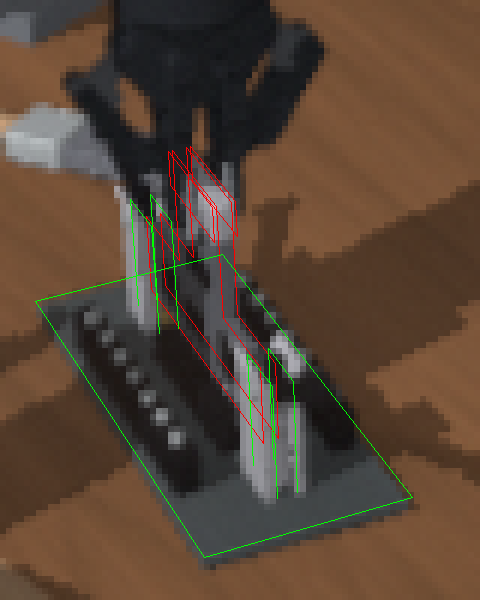

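View pics/t6.png

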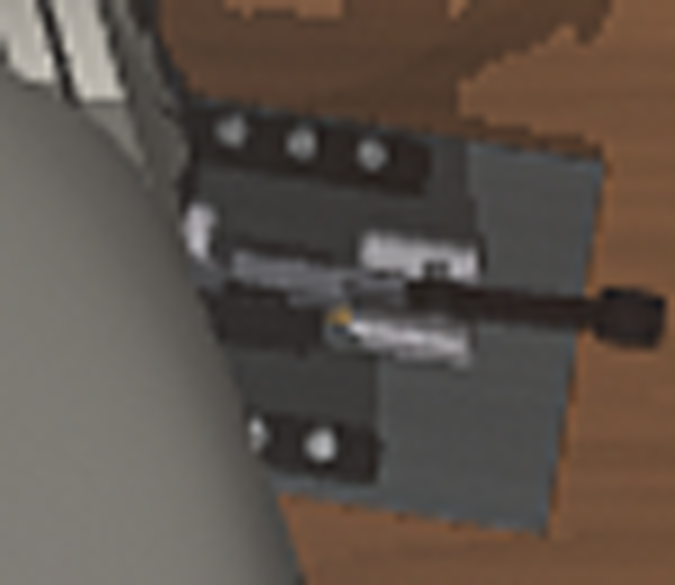

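>>> send_rows:
  targets:
    - [[0,0,0.05,0,1.5],[0,0,0.05,0,2.5],[0,0,0.05,0,3.5],[0,0,0.05,0,3.5],[0,0,0.05,0,3.5]]

```text
clock: 10.7
eef_pos: [0.5281, 0.1595, 0.1103]
tool_rot: [-0.658, 0.753, 0.0, -0.0]
ft_force: [-0.5, -0.3, -0.3]
grip_width: 0.035
```

```bash
python3 - <<'E'
from h import *
st()
E
```

```text
t 10.7 tcp [0.5281 0.1595 0.1103] yaw_y 3.006 z [-0.  0. -1.] q [ 0.29  0.42 -0.06  1.09  0.   -1.14] F [-0.53 -0.26 -0.33] T [-0.04 -0.    0.04] w 0.035
```

>>> send_rows:
  targets:
    - [[0,0,1,0,3.5],[0,0,3,0,3.5],[0,0,6,0,3.5],[0,0,9,0,3.5],[0,0,9,0,3.5]]

```text
clock: 11.32
eef_pos: [0.5301, 0.16, 0.2039]
tool_rot: [-0.658, 0.753, -0.001, 0.003]
ft_force: [-0.5, -0.3, 0.3]
grip_width: 0.035
```

```bash
python3 - <<'E'
from h import *
o=st()
im=vision.camera('side'); np.save('side7.npy',im); t=vision.camera('top'); np.save('top7.npy',t)
b=board_lines([.5285,.1597,-.137],.0285); r=rack_lines([.5285,.1597,-.137])
crop(im,215,150,295,250,6,'s7.png'); crop(t,140,170,280,250,5.5,'t7.png')
overlay(im,'side',215,150,80,100,6,[(b,(255,0,0)),(r,(0,255,0))],'ov_s7.png')
E
```

```text
t 11.32 tcp [0.5301 0.16   0.2039] yaw_y 3.006 z [ 0.007  0.002 -1.   ] q [ 0.29  0.35  0.09  1.3   0.   -1.14] F [-0.46 -0.34  0.28] T [-0.05 -0.01  0.08] w 0.035
```

View pics/s7.png

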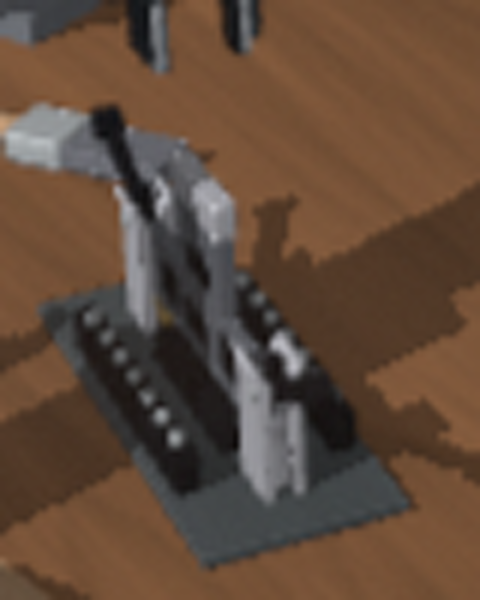

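View pics/ov_s7.png

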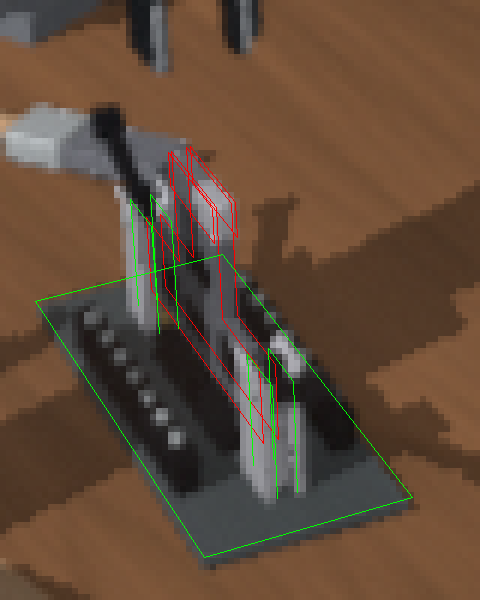

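View pics/t7.png

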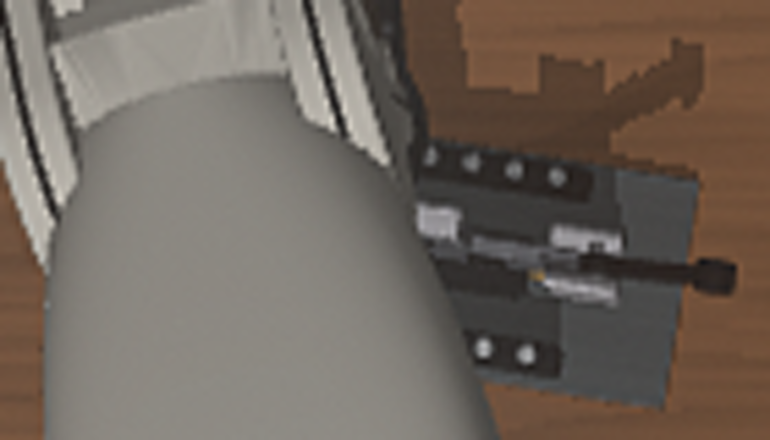

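```bash
cat >> h.py <<'E'
RP=np.array([.5285,.1597,-.137])
def fing(v,side,c=0.0,zoff=None):
    l=1.15-v; y=.089+.06*np.sin(l)+.009+.011+c; z=.069+.06*np.cos(l)+(-.024+.009*min(v,1.6) if zoff is None else zoff)
    return W(RP,[(0,side*y,z)])[0]
def sh(v,side,base,c=0.0,zoff=None): return ((fing(v,side,c,zoff)-base)*100).round(2)
E
python3 - <<'E'
from h import *
o=st(); b=o['eef_pos']
print('approach', sh(0,1,b,.010), 'abs',fing(0,1,.01))
E
```

```text
t 11.43 tcp [0.5282 0.1595 0.2006] yaw_y 3.006 z [ 0.001  0.    -1.   ] q [ 0.29  0.36  0.08  1.3   0.   -1.14] F [-0.38 -0.15  0.31] T [-0.01  0.01 -0.01] w 0.0348
approach [  2.4   17.24 -13.11] abs [0.55223152 0.33183768 0.06950925]
```

>>> send_rows:
  targets:
    - [[0.8,6,0,0,2],[1.7,12,0,0,0],[2.4,17.2,0,0,0],[2.4,17.2,-4,0,0],[2.4,17.2,-8,0,0],[2.4,17.2,-12,0,0],[2.4,17.2,-13.1,0,0],[2.4,17.2,-13.1,0,0],[2.4,17.2,-13.1,0,0]]

```text
clock: 12.55
eef_pos: [0.5534, 0.3321, 0.0712]
tool_rot: [-0.658, 0.753, -0.0, 0.002]
ft_force: [0.2, -0.5, -0.6]
grip_width: -0.0002
```

```bash
python3 - <<'E'
from h import *
o=st(); b=o['eef_pos']
im=vision.camera('side'); np.save('side8.npy',im)
print(proj('side',b))
crop(im,190,100,300,250,4,'s8.png')
for v in [0,.1,.2,.3,.4,.5,.6,.7,.8,.9]: print(v,sh(v,1,b,.002).tolist())
E
```

```text
t 12.55 tcp [0.5534 0.3321 0.0712] yaw_y 3.0059 z [ 0.003  0.002 -1.   ] q [ 0.54  0.63  0.17  1.11  0.   -0.89] F [ 0.2  -0.53 -0.58] T [-0.03 -0.03 -0.04] w -0.0002
[[229.9919527  172.35019683]]
0 [-0.22, -0.82, -0.17]
0.1 [-0.26, -1.09, 0.46]
0.2 [-0.3, -1.41, 1.05]
0.3 [-0.36, -1.78, 1.61]
0.4 [-0.41, -2.19, 2.13]
0.5 [-0.47, -2.65, 2.61]
0.6 [-0.54, -3.14, 3.04]
0.7 [-0.61, -3.66, 3.41]
0.8 [-0.69, -4.21, 3.74]
0.9 [-0.77, -4.77, 4.0]
```

View pics/s8.png

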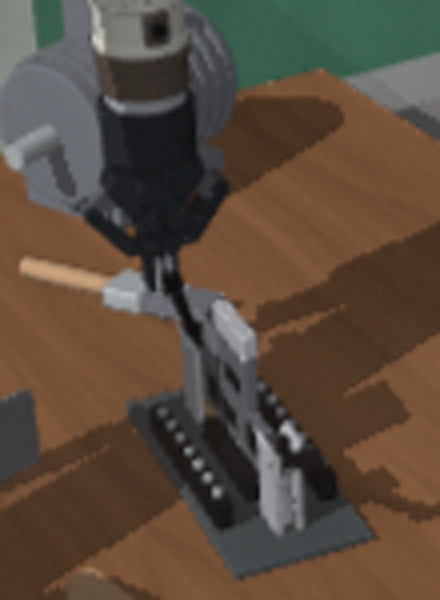

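>>> send_rows:
  targets:
    - [[-0.1,-0.4,0,0,0],[-0.1,-0.77,0,0,0],[-0.12,-0.9,0.3,0,0],[-0.14,-1.04,0.62,0,0],[-0.16,-1.2,0.9,0,0],[-0.18,-1.36,1.2,0,0],[-0.21,-1.55,1.5,0,0],[-0.24,-1.73,1.77,0,0]]

```text
clock: 13.6
eef_pos: [0.5499, 0.3145, 0.0874]
tool_rot: [-0.658, 0.753, 0.0, 0.001]
ft_force: [-0.2, 1.7, -0.1]
grip_width: 0.0004
```

```bash
python3 - <<'E'
from h import *
o=st(); b=o['eef_pos']; print((b-np.array([.5522,.3317,.0696]))*100)
im=vision.camera('side'); crop(im,190,100,300,250,4,'s9.png')
E
```

```text
t 13.6 tcp [0.5499 0.3145 0.0874] yaw_y 3.0062 z [ 0.001  0.001 -1.   ] q [ 0.52  0.59  0.16  1.13  0.   -0.92] F [-0.24  1.75 -0.12] T [ 0.37 -0.11 -0.01] w 0.0004
[-0.22703731 -1.71765457  1.77958002]
```

View pics/s9.png

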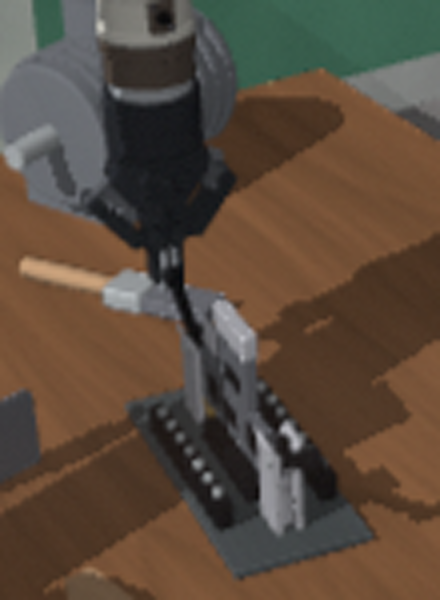

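>>> send_rows:
  targets:
    - [[-0.05,-0.41,0.52,0,0],[-0.11,-0.87,1.0,0,0],[-0.18,-1.36,1.43,0,0],[-0.25,-1.88,1.8,0,0],[-0.33,-2.43,2.13,0,0],[-0.33,-2.43,2.13,0,0]]

```text
clock: 14.4
eef_pos: [0.5461, 0.2882, 0.108]
tool_rot: [-0.657, 0.754, -0.001, -0.001]
ft_force: [0.3, 0.6, 0.4]
grip_width: -0.0002
```

```bash
python3 - <<'E'
from h import *
o=st(); b=o['eef_pos']; print((b-fing(.8,1,.002))*100)
im=vision.camera('side'); crop(im,190,100,300,250,4,'s10.png')
f0=fing(.8,1,.002)
for v in [.9,1,1.1,1.2,1.3,1.4,1.5,1.6]: print(v,sh(v,1,f0,.002).tolist())
E
```

```text
t 14.4 tcp [0.5461 0.2882 0.108 ] yaw_y 3.0047 z [-0.001 -0.002 -1.   ] q [ 0.49  0.55  0.13  1.16 -0.   -0.95] F [0.27 0.56 0.37] T [-0.01 -0.01 -0.01] w -0.0002
[-0.03444423 -0.18306506 -0.05328582]
0.9 [-0.08, -0.57, 0.27]
1 [-0.16, -1.15, 0.48]
1.1 [-0.24, -1.74, 0.63]
1.2 [-0.32, -2.34, 0.72]
1.3 [-0.4, -2.93, 0.75]
1.4 [-0.48, -3.51, 0.72]
1.5 [-0.56, -4.08, 0.63]
1.6 [-0.64, -4.62, 0.49]
```

View pics/s10.png

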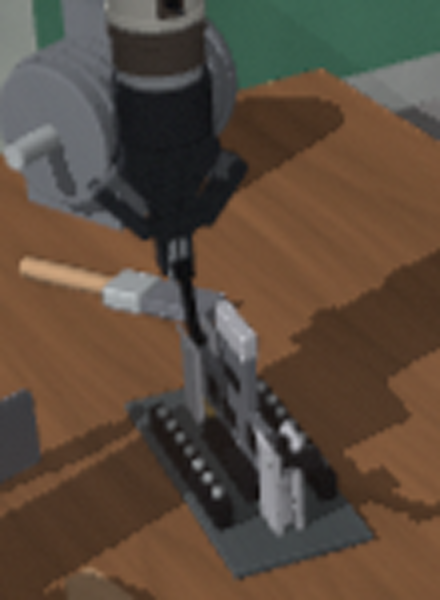

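>>> send_rows:
  targets:
    - [[-0.04,-0.28,0.15,0,0],[-0.08,-0.57,0.27,0,0],[-0.12,-0.86,0.38,0,0],[-0.16,-1.15,0.48,0,0],[-0.16,-1.15,0.48,0,0]]

```text
clock: 15.08
eef_pos: [0.5449, 0.2779, 0.1133]
tool_rot: [-0.657, 0.754, -0.0, -0.0]
ft_force: [-0.5, 0.2, -0.1]
grip_width: 0.0001
```

>>> send_rows:
  targets:
    - [[-0.04,-0.3,0.08,0,0],[-0.08,-0.59,0.15,0,0],[-0.08,-0.59,0.15,0,0]]

```text
clock: 15.45
eef_pos: [0.5442, 0.2732, 0.1147]
tool_rot: [-0.658, 0.753, 0.001, 0.001]
ft_force: [-0.2, 4.5, -1.6]
grip_width: -0.0003
```

>>> send_rows:
  targets:
    - [[-0.02,-0.15,0.02,0,0],[-0.04,-0.3,0.02,0,0],[-0.04,-0.3,0.02,0,0]]

```text
clock: 15.82
eef_pos: [0.5438, 0.2706, 0.1152]
tool_rot: [-0.658, 0.753, 0.0, 0.001]
ft_force: [0.5, 4.5, -0.7]
grip_width: -0.0
```

>>> send_rows:
  targets:
    - [[-0.02,-0.15,0,0,0],[-0.04,-0.3,0,0,0],[-0.04,-0.3,0,0,0]]

```text
clock: 16.2
eef_pos: [0.5435, 0.2679, 0.1157]
tool_rot: [-0.658, 0.753, 0.001, 0.001]
ft_force: [-0.7, 5.6, 1.1]
grip_width: 0.0001
```

```bash
python3 - <<'E'
from h import *
o=st(); b=o['eef_pos']
for v in (1.1,1.15,1.2,1.25): print(v,fing(v,1,0).round(4))
im=vision.camera('side'); crop(im,215,120,285,240,5,'s11.png')
E
```

```text
t 16.2 tcp [0.5435 0.2679 0.1157] yaw_y 3.0069 z [ 0.001  0.003 -1.   ] q [ 0.46  0.52  0.1   1.16  0.   -0.98] F [-0.7   5.58  1.13] T [1.11 0.02 0.07] w 0.0001
1.1 [0.5438 0.2706 0.1148]
1.15 [0.5434 0.2677 0.1154]
1.2 [0.543  0.2647 0.1157]
1.25 [0.5426 0.2617 0.116 ]
```

View pics/s11.png

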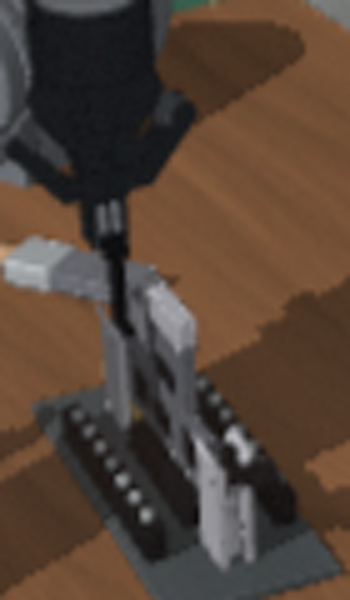

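>>> send_rows:
  targets:
    - [[-0.02,-0.15,0,0,0],[-0.04,-0.3,0,0,0],[-0.04,-0.3,0,0,0]]

```text
clock: 16.62
eef_pos: [0.5432, 0.2655, 0.116]
tool_rot: [-0.658, 0.753, 0.001, 0.002]
ft_force: [-1.0, 6.4, 2.1]
grip_width: 0.0001
```

>>> send_rows:
  targets:
    - [[-0.02,-0.15,0,0,0],[-0.04,-0.3,0,0,0],[-0.04,-0.3,0,0,0]]

```text
clock: 17.0
eef_pos: [0.5427, 0.262, 0.1162]
tool_rot: [-0.658, 0.753, 0.001, 0.002]
ft_force: [-0.7, 5.7, 3.2]
grip_width: 0.0002
```

>>> send_rows:
  targets:
    - [[-0.02,-0.15,0,0,0],[-0.03,-0.2,0,0,0],[-0.03,-0.2,0,0,0]]

```text
clock: 17.38
eef_pos: [0.5425, 0.2602, 0.1163]
tool_rot: [-0.658, 0.753, 0.001, 0.002]
ft_force: [-1.2, 6.0, 3.3]
grip_width: -0.0002
```

>>> send_rows:
  targets:
    - [[-0.02,-0.1,0,0,0],[-0.03,-0.2,0,0,0],[-0.03,-0.2,0,0,0]]

```text
clock: 17.75
eef_pos: [0.5422, 0.2583, 0.1163]
tool_rot: [-0.658, 0.753, 0.001, 0.002]
ft_force: [-1.7, 5.7, 3.4]
grip_width: 0.0
```

>>> send_rows:
  targets:
    - [[-0.02,-0.1,0,0,0],[-0.03,-0.2,0,0,0],[-0.03,-0.2,0,0,0]]

```text
clock: 18.12
eef_pos: [0.5419, 0.2564, 0.1163]
tool_rot: [-0.658, 0.753, 0.001, 0.002]
ft_force: [-1.0, 6.1, 3.1]
grip_width: 0.0003
```

>>> send_rows:
  targets:
    - [[-0.01,-0.1,0,0,0],[-0.02,-0.15,0,0,0],[-0.02,-0.15,0,0,0]]

```text
clock: 18.5
eef_pos: [0.5417, 0.2551, 0.1162]
tool_rot: [-0.658, 0.753, 0.001, 0.002]
ft_force: [-0.2, 5.9, 2.6]
grip_width: 0.0003
```

>>> send_rows:
  targets:
    - [[-0.01,-0.1,0,0,0],[-0.02,-0.15,0,0,0],[-0.02,-0.15,0,0,0]]

```text
clock: 18.88
eef_pos: [0.5416, 0.2536, 0.1161]
tool_rot: [-0.658, 0.753, 0.001, 0.002]
ft_force: [-0.6, 6.8, 3.5]
grip_width: 0.0004
```

>>> send_rows:
  targets:
    - [[-0.01,-0.1,-0.01,0,0],[-0.02,-0.15,-0.02,0,0],[-0.02,-0.15,-0.02,0,0]]

```text
clock: 19.25
eef_pos: [0.5412, 0.2514, 0.1158]
tool_rot: [-0.658, 0.753, 0.001, 0.001]
ft_force: [-0.7, 5.4, 2.2]
grip_width: 0.0001
```

>>> send_rows:
  targets:
    - [[-0.01,-0.1,-0.01,0,0],[-0.02,-0.15,-0.02,0,0],[-0.02,-0.15,-0.02,0,0]]

```text
clock: 19.62
eef_pos: [0.541, 0.2499, 0.1156]
tool_rot: [-0.658, 0.753, 0.001, 0.001]
ft_force: [-1.0, 5.5, 2.4]
grip_width: 0.0002
```

>>> send_rows:
  targets:
    - [[-0.01,-0.1,-0.02,0,0],[-0.01,-0.1,-0.02,0,0]]

```text
clock: 19.88
eef_pos: [0.5409, 0.2489, 0.1154]
tool_rot: [-0.658, 0.753, 0.001, 0.001]
ft_force: [-0.6, 5.6, 2.9]
grip_width: -0.0001
```

>>> send_rows:
  targets:
    - [[-0.01,-0.1,-0.02,0,0],[-0.01,-0.1,-0.02,0,0]]

```text
clock: 20.12
eef_pos: [0.5408, 0.2481, 0.1153]
tool_rot: [-0.658, 0.753, 0.001, 0.002]
ft_force: [-0.7, 6.3, 3.0]
grip_width: -0.0004
```

>>> send_rows:
  targets:
    - [[-0.01,-0.1,-0.02,0,0],[-0.01,-0.1,-0.02,0,0]]

```text
clock: 20.38
eef_pos: [0.5407, 0.2476, 0.1152]
tool_rot: [-0.658, 0.753, 0.001, 0.002]
ft_force: [-1.7, 6.7, 3.3]
grip_width: -0.0002
```

>>> send_rows:
  targets:
    - [[-0.01,-0.1,-0.02,0,0],[-0.01,-0.1,-0.02,0,0]]

```text
clock: 20.62
eef_pos: [0.5407, 0.2471, 0.1151]
tool_rot: [-0.658, 0.753, 0.001, 0.002]
ft_force: [-0.4, 8.0, 3.1]
grip_width: -0.0
```

```bash
cat >> h.py <<'E'
def lev(o,side,c):
    # lever value from finger y (gap c fitted), and arc force
    p=o['eef_pos']; d=p[:2]-RP[:2]; y=side*(-np.sin(RP[2])*d[0]+np.cos(RP[2])*d[1]); l=np.arcsin((y-.089-.02-c)/.06)
    F=o['ft_force']; Fy=side*(-np.sin(RP[2])*F[0]+np.cos(RP[2])*F[1])
    print('v~',round(1.15-l,3),'Fin',round(Fy,2),'Fup',round(F[2],2),'arc',round(Fy*np.cos(l)-F[2]*np.sin(l),2),'moment-eq',round((Fy*.06*np.cos(l)-F[2]*(.06*np.sin(l)+.009))/.06,2))
E
python3 - <<'E'
from h import *
lev(st(),1,0)
im=vision.camera('side'); crop(im,215,120,285,240,5,'s12.png')
E
```

```text
t 20.62 tcp [0.5407 0.2471 0.1151] yaw_y 3.0077 z [ 0.002  0.005 -1.   ] q [ 0.43  0.49  0.07  1.14  0.   -1.01] F [-0.44  8.05  3.11] T [1.65 0.28 0.01] w -0.0
v~ 1.503 Fin 7.91 Fup 3.11 arc 8.5 moment-eq 8.03
```

View pics/s12.png

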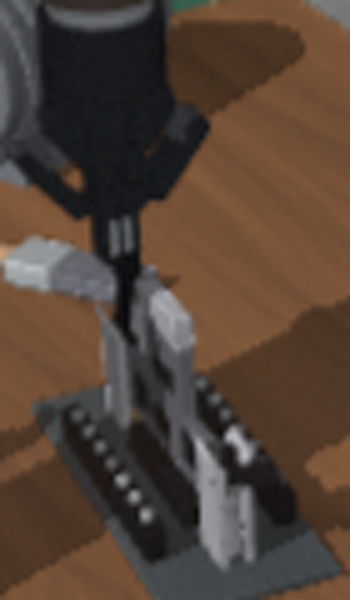

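>>> send_rows:
  targets:
    - [[-0.01,-0.08,-0.02,0,0],[-0.01,-0.08,-0.02,0,0]]

```text
clock: 20.92
eef_pos: [0.5406, 0.2467, 0.1151]
tool_rot: [-0.658, 0.753, 0.002, 0.003]
ft_force: [-2.1, 9.1, 3.5]
grip_width: 0.0001
```

```bash
python3 - <<'E'
from h import *
lev(st(),1,0)
E
```

```text
t 20.93 tcp [0.5406 0.2467 0.1151] yaw_y 3.0079 z [ 0.002  0.006 -1.   ] q [ 0.43  0.49  0.06  1.14  0.   -1.01] F [-2.14  9.08  3.5 ] T [ 1.83  0.27 -0.05] w 0.0001
v~ 1.511 Fin 8.7 Fup 3.5 arc 9.37 moment-eq 8.85
```

>>> send_rows:
  targets:
    - [[-0.01,-0.06,-0.02,0,0],[-0.01,-0.06,-0.02,0,0]]

```text
clock: 21.18
eef_pos: [0.5406, 0.2464, 0.115]
tool_rot: [-0.658, 0.753, 0.002, 0.003]
ft_force: [-0.6, 9.3, 4.1]
grip_width: 0.0
```

```bash
python3 - <<'E'
from h import *
lev(st(),1,0)
E
```

```text
t 21.18 tcp [0.5406 0.2464 0.115 ] yaw_y 3.0082 z [ 0.002  0.007 -1.   ] q [ 0.43  0.49  0.06  1.14  0.01 -1.01] F [-0.56  9.26  4.07] T [ 1.92  0.36 -0.01] w 0.0
v~ 1.515 Fin 9.1 Fup 4.07 arc 9.95 moment-eq 9.34
```

>>> send_rows:
  targets:
    - [[-0.01,-0.1,-0.02,0,0],[-0.01,-0.1,-0.02,0,0],[-0.01,-0.1,-0.02,0,0]]

```text
clock: 21.55
eef_pos: [0.5405, 0.2459, 0.1149]
tool_rot: [-0.658, 0.753, 0.002, 0.003]
ft_force: [-0.7, 10.9, 3.3]
grip_width: -0.0004
```

```bash
python3 - <<'E'
from h import *
lev(st(),1,0)
E
```

```text
t 21.55 tcp [0.5405 0.2459 0.1149] yaw_y 3.0084 z [ 0.002  0.007 -1.   ] q [ 0.42  0.49  0.06  1.14  0.01 -1.01] F [-0.66 10.86  3.25] T [ 2.14  0.24 -0.04] w -0.0004
v~ 1.525 Fin 10.67 Fup 3.25 arc 11.11 moment-eq 10.63
```

>>> send_rows:
  targets:
    - [[-0.01,-0.08,-0.02,0,0],[-0.01,-0.08,-0.02,0,0],[-0.01,-0.08,-0.02,0,0]]

```text
clock: 21.92
eef_pos: [0.5405, 0.2455, 0.1149]
tool_rot: [-0.659, 0.752, 0.002, 0.004]
ft_force: [-1.7, 11.0, 4.4]
grip_width: 0.0
```

```bash
python3 - <<'E'
from h import *
lev(st(),1,0)
E
```

```text
t 21.93 tcp [0.5405 0.2455 0.1149] yaw_y 3.0087 z [ 0.002  0.008 -1.   ] q [ 0.42  0.49  0.06  1.13  0.01 -1.01] F [-1.65 10.96  4.42] T [ 2.31  0.38 -0.04] w 0.0
v~ 1.532 Fin 10.63 Fup 4.42 arc 11.52 moment-eq 10.85
```

>>> send_rows:
  targets:
    - [[-0.01,-0.1,-0.02,0,0],[-0.01,-0.1,-0.02,0,0],[-0.01,-0.1,-0.02,0,0]]

```text
clock: 22.3
eef_pos: [0.5404, 0.245, 0.1148]
tool_rot: [-0.659, 0.752, 0.003, 0.004]
ft_force: [-0.8, 12.7, 3.7]
grip_width: -0.0002
```

```bash
python3 - <<'E'
from h import *
lev(st(),1,0)
im=vision.camera('side'); np.save('side13.npy',im); crop(im,215,120,285,240,5,'s13.png')
lev(st(),1,0)
E
```

```text
t 22.3 tcp [0.5404 0.245  0.1148] yaw_y 3.009 z [ 0.003  0.009 -1.   ] q [ 0.42  0.49  0.06  1.13  0.01 -1.02] F [-0.83 12.67  3.67] T [ 2.54  0.4  -0.03] w -0.0002
v~ 1.541 Fin 12.44 Fup 3.67 arc 12.9 moment-eq 12.35
t 22.35 tcp [0.5404 0.245  0.1148] yaw_y 3.009 z [ 0.003  0.009 -1.   ] q [ 0.42  0.49  0.06  1.13  0.01 -1.02] F [-1.35 12.21  4.4 ] T [ 2.58  0.41 -0.05] w 0.0002
v~ 1.541 Fin 11.91 Fup 4.4 arc 12.69 moment-eq 12.03
```

View pics/s13.png

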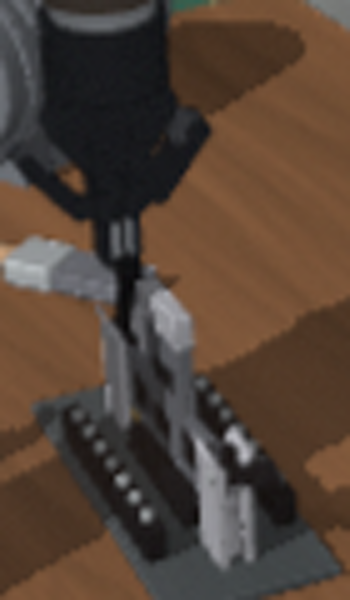

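>>> send_rows:
  targets:
    - [[0.15,1.2,0.2,0,0],[0.4,3,0.2,0,0],[0.4,3,4,0,0],[0.4,3,9,0,0],[0.4,3,9,0,0],[0.4,3,9,0,0]]

```text
clock: 23.1
eef_pos: [0.5437, 0.2702, 0.202]
tool_rot: [-0.658, 0.753, -0.0, -0.001]
ft_force: [-0.5, -0.3, -0.7]
grip_width: 0.0002
```

```bash
python3 - <<'E'
from h import *
o=st(); b=o['eef_pos']
for n in('side','top'):
    im=vision.camera(n); np.save(n+'14.npy',im)
    crop(im,*((215,130,295,245) if n=='side' else (130,170,290,250)),5,n+'14.png')
print('approach',sh(.05,-1,b,.010), fing(.05,-1,.01))
E
```

```text
t 23.1 tcp [0.5437 0.2702 0.202 ] yaw_y 3.006 z [-0.001 -0.001 -1.   ] q [ 0.46  0.47  0.26  1.36 -0.   -0.97] F [-0.47 -0.31 -0.73] T [-0.03  0.04 -0.02] w 0.0002
approach [ -3.87 -28.13 -12.93] [ 0.50494512 -0.0111564   0.07266577]
```

View pics/side14.png

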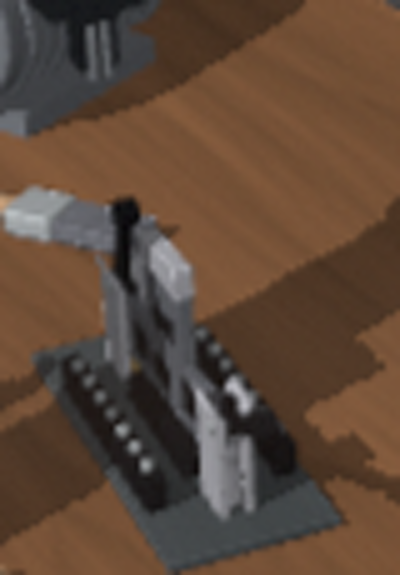

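View pics/top14.png

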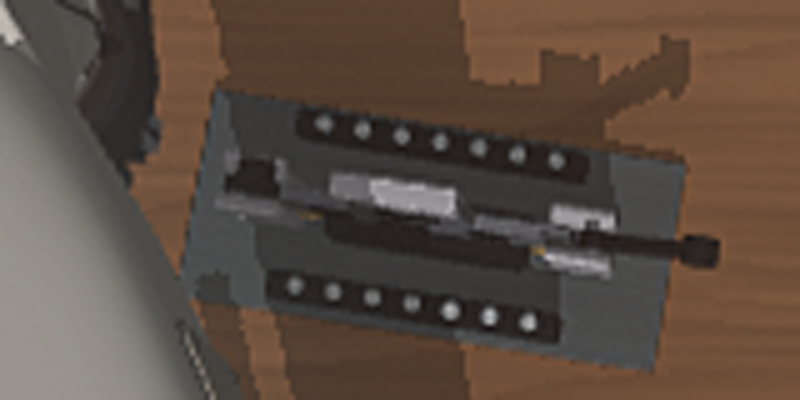

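```bash
python3 - <<'E'
from h import *
for v in(1.1,1.2,1.3,1.4,1.5,1.6):
    l=1.15-v; P=W(RP,[(0,.089+.06*np.sin(l),.069+.06*np.cos(l))]); print(v,proj('side',P).round(1),proj('top',P).round(1))
g(np.load('side14.npy'),225,160,45,45,12,'g_s14.png'); g(np.load('top14.npy'),165,185,60,40,12,'g_t14.png')
E
```

```text
1.1 [[237.3 168. ]] [[172.1 202.9]]
1.2 [[237.9 168.9]] [[174.6 203.3]]
1.3 [[238.6 169.9]] [[177.2 203.8]]
1.4 [[239.3 171.1]] [[179.7 204.2]]
1.5 [[240.  172.4]] [[182.3 204.7]]
1.6 [[240.7 173.9]] [[184.7 205.2]]
```

View pics/g_s14.png

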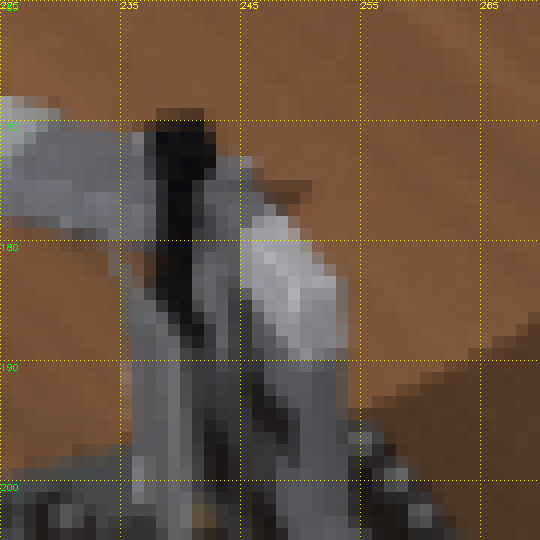

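View pics/g_t14.png

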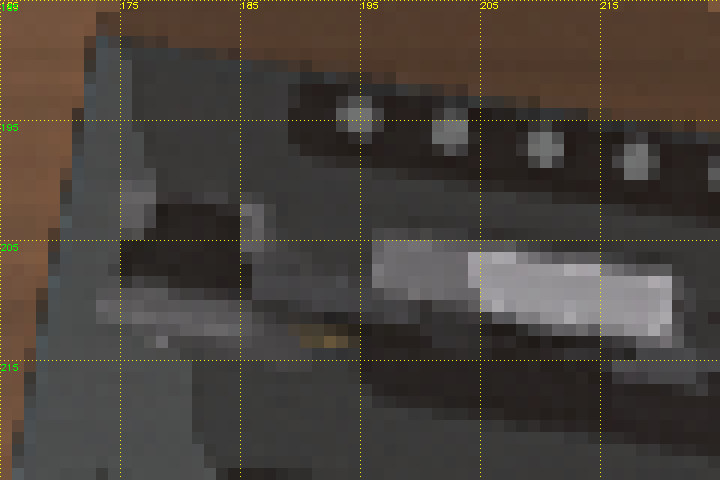

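>>> send_rows:
  targets:
    - [[-0.8,-6,0,0,0],[-1.6,-12,0,0,0],[-2.4,-18,0,0,0],[-3.2,-24,0,0,0],[-3.9,-28.2,0,0,0],[-3.9,-28.2,-4,0,0],[-3.9,-28.2,-8,0,0],[-3.9,-28.2,-12,0,0],[-3.9,-28.2,-12.9,0,0],[-3.9,-28.2,-12.9,0,0],[-3.9,-28.2,-12.9,0,0],[-3.9,-28.2,-12.9,0,0]]

```text
clock: 24.7
eef_pos: [0.5061, -0.0117, 0.0751]
tool_rot: [-0.658, 0.753, -0.001, 0.001]
ft_force: [0.8, 0.9, 0.2]
grip_width: 0.0
```

```bash
python3 - <<'E'
from h import *
o=st(); b=o['eef_pos']
im=vision.camera('side'); crop(im,220,120,310,245,5,'s15.png')
print(fing(0,-1,.01).round(4))
for v in [0,.1,.2,.3,.4,.5,.6,.7,.8,.9,1]: print(v,sh(v,-1,b,.002).tolist())
E
```

```text
t 24.7 tcp [ 0.5061 -0.0117  0.0751] yaw_y 3.0061 z [ 0.003 -0.    -1.   ] q [-0.02  0.38 -0.24  0.95 -0.   -1.46] F [0.8  0.91 0.23] T [ 0.04 -0.02 -0.02] w 0.0
[ 0.5048 -0.0124  0.0695]
0 [-0.02, 0.72, -0.56]
0.1 [0.01, 0.99, 0.06]
0.2 [0.06, 1.31, 0.66]
0.3 [0.11, 1.68, 1.22]
0.4 [0.17, 2.09, 1.74]
0.5 [0.23, 2.55, 2.21]
0.6 [0.3, 3.04, 2.64]
0.7 [0.37, 3.56, 3.02]
0.8 [0.44, 4.11, 3.34]
0.9 [0.52, 4.67, 3.61]
1 [0.6, 5.26, 3.82]
```

View pics/s15.png

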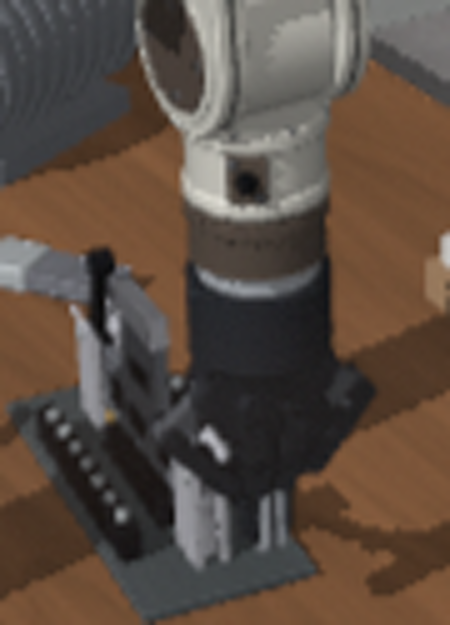

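>>> send_rows:
  targets:
    - [[0,0.4,0,0,0],[0,0.9,0,0,0],[0.03,1.1,0.35,0,0],[0.05,1.31,0.7,0,0],[0.08,1.5,1.0,0,0],[0.11,1.68,1.3,0,0],[0.14,1.88,1.55,0,0],[0.17,2.09,1.8,0,0]]

```text
clock: 25.75
eef_pos: [0.5063, 0.0086, 0.0919]
tool_rot: [-0.657, 0.754, -0.0, -0.001]
ft_force: [-1.3, -4.2, 1.4]
grip_width: -0.0001
```

```bash
python3 - <<'E'
from h import *
o=st(); b=o['eef_pos']; print('err',((b-fing(.4,-1,.002))*100).round(2)); lev(o,-1,.0)
im=vision.camera('top'); crop(im,180,170,290,250,6,'t16.png')
E
```

```text
t 25.75 tcp [0.5063 0.0086 0.0919] yaw_y 3.0055 z [-0.    -0.001 -1.   ] q [ 0.02  0.36 -0.21  1.   -0.   -1.42] F [-1.29 -4.25  1.39] T [-0.85  0.36  0.01] w -0.0001
err [-0.14 -0.07 -0.06]
v~ 0.333 Fin 4.38 Fup 1.39 arc 1.99 moment-eq 1.78
```

View pics/t16.png

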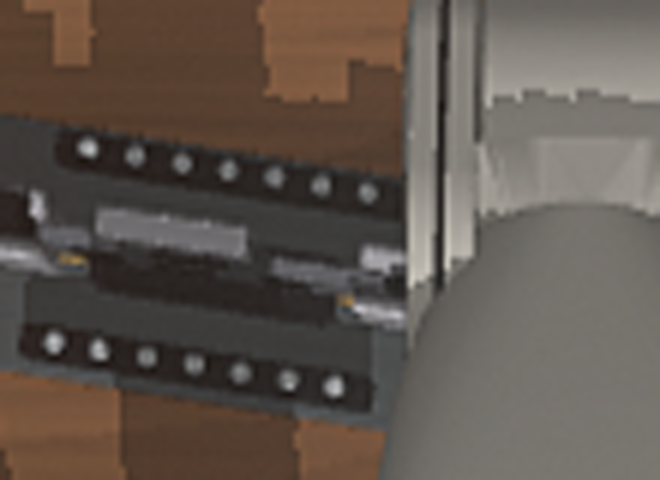

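>>> send_rows:
  targets:
    - [[0.1,0.1,0.35,0,0],[0.16,0.46,0.75,0,0],[0.23,0.95,1.15,0,0],[0.3,1.47,1.5,0,0],[0.37,2.02,1.8,0,0],[0.37,2.02,1.8,0,0]]

```text
clock: 26.55
eef_pos: [0.511, 0.0305, 0.11]
tool_rot: [-0.658, 0.753, 0.0, 0.001]
ft_force: [-0.6, 0.2, 0.4]
grip_width: -0.0001
```

```bash
python3 - <<'E'
from h import *
o=st(); b=o['eef_pos']; print('err',((b-fing(.8,-1,.002))*100).round(2)); lev(o,-1,.0)
im=vision.camera('side'); crop(im,220,120,310,245,5,'s17.png')
E
```

```text
t 26.55 tcp [0.511  0.0305 0.11  ] yaw_y 3.0071 z [ 0.002  0.002 -1.   ] q [ 0.06  0.35 -0.18  1.04  0.   -1.38] F [-0.56  0.2   0.37] T [-0.03 -0.01 -0.01] w -0.0001
err [0.05 0.11 0.15]
v~ 0.786 Fin -0.12 Fup 0.37 arc -0.25 moment-eq -0.3
```

View pics/s17.png

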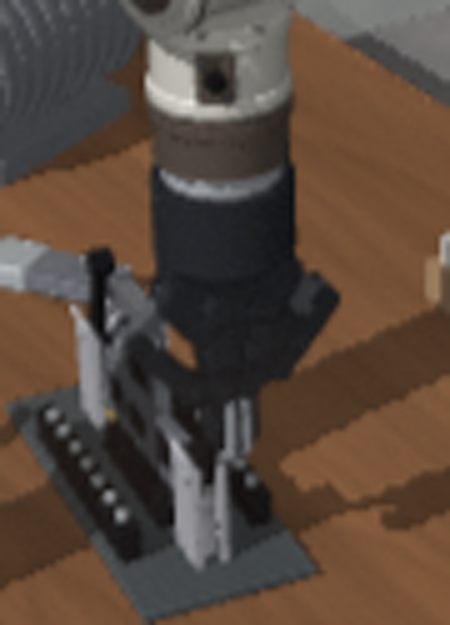

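>>> send_rows:
  targets:
    - [[0.04,0.28,0.12,0,0],[0.08,0.56,0.2,0,0],[0.12,0.86,0.3,0,0],[0.16,1.15,0.38,0,0],[0.16,1.15,0.38,0,0]]

```text
clock: 27.22
eef_pos: [0.5119, 0.0411, 0.1135]
tool_rot: [-0.658, 0.753, -0.0, 0.0]
ft_force: [-0.8, -1.3, 1.6]
grip_width: 0.0001
```

>>> send_rows:
  targets:
    - [[0.04,0.3,0.08,0,0],[0.08,0.59,0.12,0,0],[0.08,0.59,0.12,0,0]]

```text
clock: 27.6
eef_pos: [0.5125, 0.0454, 0.1149]
tool_rot: [-0.657, 0.754, -0.001, -0.001]
ft_force: [-0.8, -6.8, 4.0]
grip_width: -0.0003
```

>>> send_rows:
  targets:
    - [[0.02,0.15,0,0,0],[0.04,0.3,0,0,0],[0.04,0.3,0,0,0]]

```text
clock: 27.98
eef_pos: [0.5131, 0.0485, 0.1152]
tool_rot: [-0.657, 0.754, -0.001, -0.001]
ft_force: [-1.6, -6.5, 5.6]
grip_width: -0.0001
```

```bash
python3 - <<'E'
from h import *
lev(st(),-1,0)
E
```

```text
t 27.98 tcp [0.5131 0.0485 0.1152] yaw_y 3.005 z [ 0.001 -0.003 -1.   ] q [ 0.1   0.35 -0.16  1.06 -0.   -1.34] F [-1.63 -6.54  5.6 ] T [-1.16  0.27  0.01] w -0.0001
v~ 1.096 Fin 6.7 Fup 5.6 arc 6.39 moment-eq 5.55
```

>>> send_rows:
  targets:
    - [[0.02,0.15,0.1,0,0],[0.04,0.3,0.12,0,0],[0.04,0.3,0.12,0,0]]

```text
clock: 28.35
eef_pos: [0.5134, 0.0514, 0.1159]
tool_rot: [-0.657, 0.754, -0.001, -0.001]
ft_force: [-1.2, -6.0, 2.8]
grip_width: -0.0002
```

>>> send_rows:
  targets:
    - [[0.02,0.15,0.04,0,0],[0.04,0.3,0.04,0,0],[0.04,0.3,0.04,0,0]]

```text
clock: 28.72
eef_pos: [0.5139, 0.0548, 0.1162]
tool_rot: [-0.657, 0.754, -0.001, -0.001]
ft_force: [0.3, -5.2, 1.9]
grip_width: 0.0
```

>>> send_rows:
  targets:
    - [[0.02,0.15,0.03,0,0],[0.04,0.3,0.03,0,0],[0.04,0.3,0.03,0,0]]

```text
clock: 29.1
eef_pos: [0.5143, 0.0576, 0.1165]
tool_rot: [-0.657, 0.754, -0.001, -0.001]
ft_force: [0.5, -6.2, 1.3]
grip_width: 0.0001
```

```bash
python3 - <<'E'
from h import *
lev(st(),-1,0)
E
```

```text
t 29.1 tcp [0.5143 0.0576 0.1165] yaw_y 3.0051 z [ 0.    -0.003 -1.   ] q [ 0.11  0.35 -0.15  1.07 -0.   -1.32] F [ 0.5  -6.17  1.35] T [-1.21 -0.03  0.05] w 0.0001
v~ 1.248 Fin 6.05 Fup 1.35 arc 6.15 moment-eq 5.95
```

>>> send_rows:
  targets:
    - [[0.02,0.15,0,0,0],[0.04,0.3,0,0,0],[0.04,0.3,0,0,0]]

```text
clock: 29.48
eef_pos: [0.5148, 0.0608, 0.1166]
tool_rot: [-0.657, 0.754, -0.001, -0.001]
ft_force: [0.4, -4.0, 1.5]
grip_width: -0.0003
```

>>> send_rows:
  targets:
    - [[0.02,0.15,0,0,0],[0.03,0.2,0,0,0],[0.03,0.2,0,0,0]]

```text
clock: 29.85
eef_pos: [0.515, 0.0629, 0.1166]
tool_rot: [-0.657, 0.754, -0.001, -0.0]
ft_force: [0.7, -5.3, 2.4]
grip_width: 0.0003
```

>>> send_rows:
  targets:
    - [[0.02,0.1,0,0,0],[0.03,0.2,0,0,0],[0.03,0.2,0,0,0]]

```text
clock: 30.22
eef_pos: [0.5153, 0.0648, 0.1165]
tool_rot: [-0.657, 0.754, -0.001, -0.001]
ft_force: [-0.1, -5.6, 1.7]
grip_width: -0.0002
```

```bash
python3 - <<'E'
from h import *
lev(st(),-1,0)
E
```

```text
t 30.23 tcp [0.5153 0.0648 0.1165] yaw_y 3.0052 z [ 0.    -0.002 -1.   ] q [ 0.13  0.36 -0.15  1.07 -0.   -1.31] F [-0.09 -5.63  1.72] T [-1.16 -0.04 -0.03] w -0.0002
v~ 1.372 Fin 5.59 Fup 1.72 arc 5.83 moment-eq 5.57
```

>>> send_rows:
  targets:
    - [[0.01,0.1,0,0,0],[0.02,0.15,0,0,0],[0.02,0.15,0,0,0]]

```text
clock: 30.6
eef_pos: [0.5155, 0.0661, 0.1164]
tool_rot: [-0.657, 0.754, -0.001, -0.001]
ft_force: [1.1, -6.6, 1.5]
grip_width: 0.0
```

>>> send_rows:
  targets:
    - [[0.01,0.1,-0.01,0,0],[0.02,0.15,-0.02,0,0],[0.02,0.15,-0.02,0,0]]

```text
clock: 30.98
eef_pos: [0.5157, 0.0676, 0.1163]
tool_rot: [-0.657, 0.754, -0.001, -0.001]
ft_force: [0.5, -6.1, 2.1]
grip_width: 0.0
```

>>> send_rows:
  targets:
    - [[0.01,0.1,-0.02,0,0],[0.01,0.1,-0.02,0,0]]

```text
clock: 31.22
eef_pos: [0.5158, 0.0685, 0.1161]
tool_rot: [-0.657, 0.754, -0.001, -0.001]
ft_force: [0.4, -6.0, 2.2]
grip_width: 0.0
```

>>> send_rows:
  targets:
    - [[0.01,0.1,-0.02,0,0],[0.01,0.1,-0.02,0,0]]

```text
clock: 31.48
eef_pos: [0.5159, 0.0695, 0.116]
tool_rot: [-0.657, 0.754, -0.001, -0.001]
ft_force: [0.3, -7.1, 1.7]
grip_width: 0.0003
```

```bash
python3 - <<'E'
from h import *
lev(st(),-1,0)
E
```

```text
t 31.48 tcp [0.5159 0.0695 0.116 ] yaw_y 3.0049 z [ 0.    -0.003 -1.   ] q [ 0.14  0.36 -0.14  1.07 -0.   -1.3 ] F [ 0.28 -7.12  1.72] T [-1.33 -0.01 -0.01] w 0.0003
v~ 1.453 Fin 7.01 Fup 1.72 arc 7.2 moment-eq 6.95
```

>>> send_rows:
  targets:
    - [[0.01,0.1,-0.02,0,0],[0.01,0.1,-0.02,0,0]]

```text
clock: 31.72
eef_pos: [0.5161, 0.0704, 0.1159]
tool_rot: [-0.657, 0.754, -0.001, -0.001]
ft_force: [0.0, -6.5, 3.7]
grip_width: -0.0004
```

>>> send_rows:
  targets:
    - [[0.01,0.1,-0.02,0,0],[0.01,0.1,-0.02,0,0]]

```text
clock: 31.98
eef_pos: [0.5162, 0.071, 0.1158]
tool_rot: [-0.657, 0.754, -0.002, -0.001]
ft_force: [0.1, -6.7, 3.3]
grip_width: -0.0002
```

>>> send_rows:
  targets:
    - [[0.01,0.08,-0.02,0,0],[0.01,0.08,-0.02,0,0]]

```text
clock: 32.22
eef_pos: [0.5162, 0.0715, 0.1157]
tool_rot: [-0.657, 0.754, -0.002, -0.001]
ft_force: [-0.4, -7.7, 3.9]
grip_width: 0.0001
```

```bash
python3 - <<'E'
from h import *
lev(st(),-1,0)
E
```

```text
t 32.23 tcp [0.5162 0.0715 0.1157] yaw_y 3.0044 z [ 0.    -0.004 -1.   ] q [ 0.14  0.36 -0.14  1.07 -0.   -1.29] F [-0.38 -7.73  3.94] T [-1.8   0.13 -0.02] w 0.0001
v~ 1.488 Fin 7.71 Fup 3.94 arc 8.58 moment-eq 7.99
```

Now climbing, as on the left.

>>> send_rows:
  targets:
    - [[0.01,0.1,-0.02,0,0],[0.01,0.1,-0.02,0,0]]

```text
clock: 32.48
eef_pos: [0.5163, 0.072, 0.1156]
tool_rot: [-0.657, 0.754, -0.002, -0.002]
ft_force: [-1.1, -9.7, 4.0]
grip_width: -0.0003
```

>>> send_rows:
  targets:
    - [[0.01,0.1,-0.02,0,0],[0.01,0.1,-0.02,0,0],[0.01,0.1,-0.02,0,0]]

```text
clock: 32.85
eef_pos: [0.5164, 0.0726, 0.1155]
tool_rot: [-0.657, 0.754, -0.003, -0.002]
ft_force: [-2.0, -10.9, 5.3]
grip_width: 0.0
```

```bash
python3 - <<'E'
from h import *
lev(st(),-1,0)
E
```

```text
t 32.85 tcp [0.5164 0.0726 0.1155] yaw_y 3.0038 z [ 0.001 -0.006 -1.   ] q [ 0.14  0.36 -0.14  1.07 -0.01 -1.29] F [ -1.97 -10.95   5.26] T [-2.27  0.18  0.03] w 0.0
v~ 1.508 Fin 11.11 Fup 5.26 arc 12.25 moment-eq 11.46
```

>>> send_rows:
  targets:
    - [[0,0.05,0,0,0],[0,0.05,0,0,0]]

```text
clock: 33.1
eef_pos: [0.5164, 0.0728, 0.1155]
tool_rot: [-0.657, 0.754, -0.003, -0.002]
ft_force: [-1.2, -12.7, 5.7]
grip_width: -0.0
```

```bash
python3 - <<'E'
from h import *
lev(st(),-1,0)
E
```

```text
t 33.1 tcp [0.5164 0.0728 0.1155] yaw_y 3.0036 z [ 0.001 -0.007 -1.   ] q [ 0.14  0.36 -0.14  1.07 -0.01 -1.29] F [ -1.24 -12.67   5.74] T [-2.37  0.21  0.01] w -0.0
v~ 1.512 Fin 12.72 Fup 5.74 arc 13.93 moment-eq 13.07
```

>>> send_rows:
  targets:
    - [[-0.15,-1.2,0.2,0,0],[-0.4,-3,0.3,0,0],[-0.4,-3,4,0,0],[-0.4,-3,9,0,0],[-2,-9,11,0,0],[-2,-15,11,0,0],[-2,-20,11,0,0],[-2,-20,11,0,0],[-2,-20,11,0,0]]

```text
clock: 34.22
eef_pos: [0.4959, -0.124, 0.2246]
tool_rot: [-0.657, 0.754, 0.001, 0.0]
ft_force: [-0.2, -0.0, 1.1]
grip_width: 0.0002
```

```bash
python3 - <<'E'
from h import *
st()
for n in('side','top'):
    im=vision.camera(n); np.save(n+'20.npy',im); save(im,n+'20.png')
b=board_lines(RP,.0225); r=rack_lines(RP); lv=[W(RP,[(0,s*.089,.069),(0,s*(.089+.06*np.sin(-.32)),.069+.06*np.cos(.32))]) for s in(1,-1)]
overlay(np.load('side20.npy'),'side',215,145,80,105,5,[(b,(255,0,0)),(r,(0,255,0)),(lv,(255,255,0))],'ov_s20.png')
crop(np.load('side20.npy'),215,145,295,250,5,'s20.png'); crop(np.load('top20.npy'),155,180,275,250,6,'t20.png')
E
```

```text
t 34.23 tcp [ 0.4959 -0.124   0.2246] yaw_y 3.0051 z [-0.001  0.001 -1.   ] q [-0.25  0.27  0.02  1.33  0.   -1.68] F [-0.17 -0.01  1.14] T [-0.01  0.01  0.02] w 0.0002
```

View pics/s20.png

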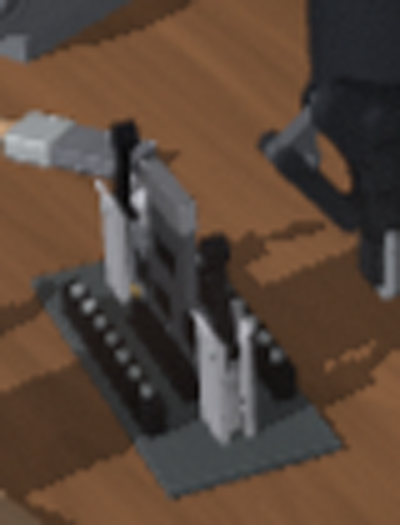

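View pics/ov_s20.png

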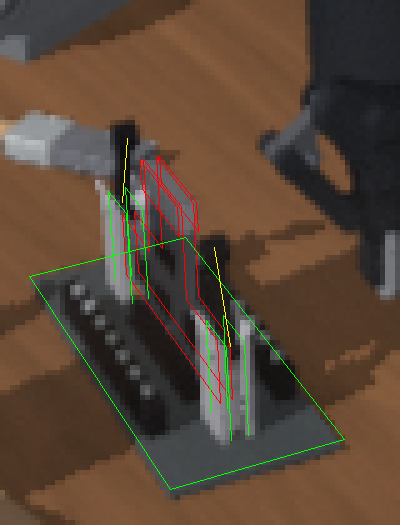

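View pics/t20.png

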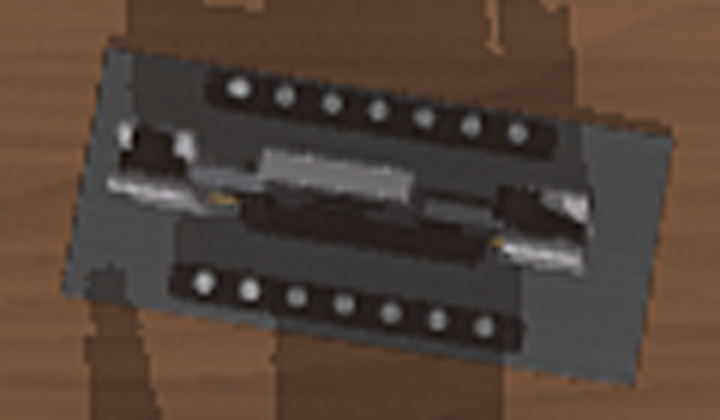

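View pics/side20.png

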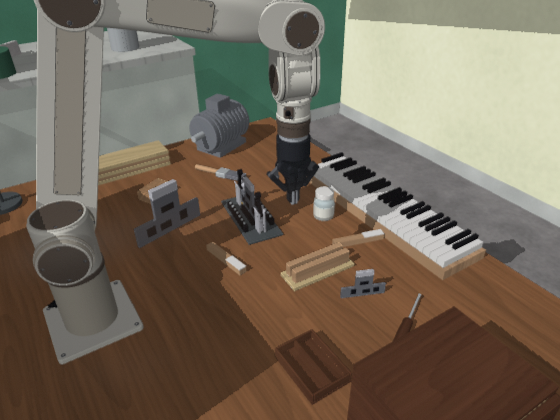

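```bash
python3 - <<'E'
from h import *
for v in(1.3,1.4,1.45,1.5,1.55):
    l=1.15-v; P=W(RP,[(0,s*(.089+.06*np.sin(l)),.069+.06*np.cos(l)) for s in (1,-1)]); print(v,proj('side',P).round(1).tolist(),proj('top',P).round(1).tolist())
for z in(.0285,.0255,.0225): print(z,[proj(c,W(RP,[(-.006,.03,.11),(-.006,-.03,.11),(.006,-.03,.11),(.006,-.03,.09)],z)).round(1).tolist() for c in('side','top')])
g(np.load('side20.npy'),230,160,40,50,12,'g_s20.png'); g(np.load('side7.npy'),230,160,40,50,12,'g_s7.png');g(np.load('top20.npy'),170,190,90,45,8,'g_t20.png')
E
```

```text
1.3 [[238.6, 169.9], [258.5, 194.9]] [[177.2, 203.8], [244.2, 214.3]]
1.4 [[239.3, 171.1], [257.8, 194.2]] [[179.7, 204.2], [241.8, 214.0]]
1.45 [[239.7, 171.7], [257.4, 194.0]] [[181.0, 204.5], [240.6, 213.8]]
1.5 [[240.0, 172.4], [257.0, 193.8]] [[182.3, 204.7], [239.4, 213.7]]
1.55 [[240.4, 173.1], [256.7, 193.7]] [[183.5, 205.0], [238.3, 213.6]]
0.0285 [[[242.4, 174.8], [249.9, 184.1], [253.7, 183.2], [254.0, 189.0]], [[197.0, 208.9], [222.4, 212.9], [223.3, 207.9], [224.1, 209.1]]]
0.0255 [[[242.5, 175.6], [249.9, 185.0], [253.7, 184.0], [254.0, 189.9]], [[197.2, 209.1], [222.5, 213.1], [223.4, 208.1], [224.2, 209.3]]]
0.0225 [[[242.6, 176.5], [250.0, 185.9], [253.8, 184.9], [254.1, 190.7]], [[197.4, 209.3], [222.6, 213.3], [223.5, 208.3], [224.3, 209.4]]]
```

View pics/g_s20.png

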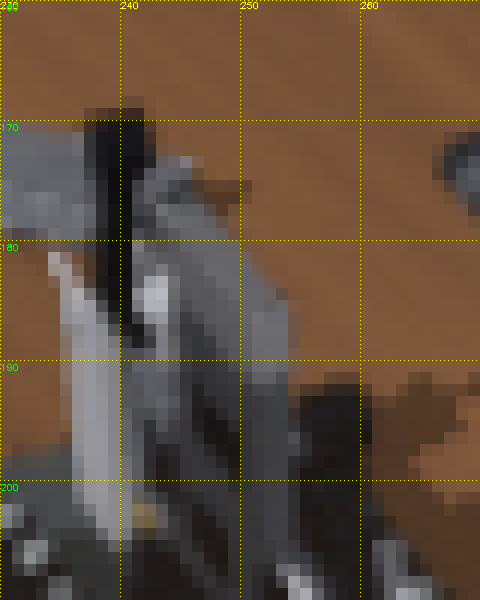

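View pics/g_s7.png

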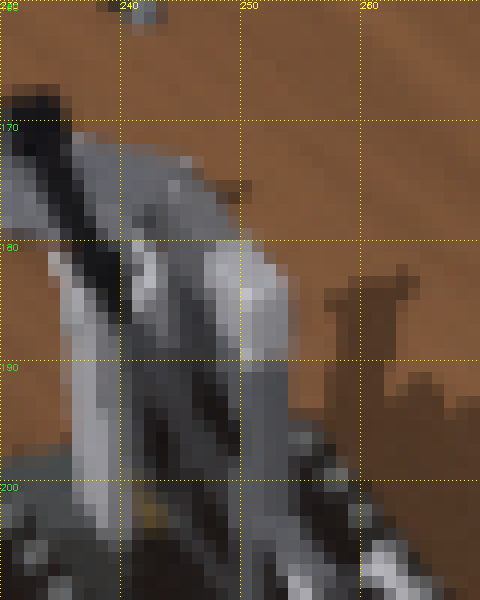

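View pics/g_t20.png

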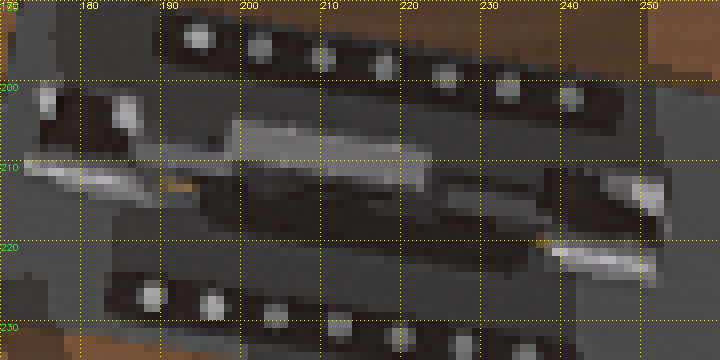

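```bash
python3 - <<'E'
from h import *
print(bot.job_done()); st()
E
```

```text
the job is handed in; nothing more can be done
None
the job is handed in; nothing more can be done
```

I moved the middle board from the stand into the rack's guides and set it on the contact blocks with about 7 N of contact, well below the roughly 40 N that would push both blocks in. Then I let go and swung in the left lever, then the right. The job was handed in at about 34 s of the 72 s allowed.

- **Lever forces:** the left lever's push held at about 6–7 N while the board end went down, then climbed to 12.7–12.9 N along the arc at its stop. The right lever climbed to 13.9 N. Both are past "firmly home" and below the 16 N overload, and I backed off straight after each.
- **Last pictures:** both levers are swung in, at about 1.45 rad left and 1.4 to 1.5 rad right. The board's bar dropped about 2 px in the side view, which fits the 6 mm seating travel. The stand is empty, the other things in the side view show no sign of having moved, and the gripper touches nothing.
- **Differences and gaps:**
  - Pictures and finger position disagree by up to about 0.1 rad on the lever angles.
  - The left stop felt softer than the right, about 2 N/mm against 4 N/mm.
  - I did not re-press the left lever after the right one went home, so the left end's final state rests on that first press and the pictures.

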